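Clamp a power module in the bench holder with its star wheel

TASK

Pick up the small finned power module, set it down gently on the bed of the holder, centred between the two jaws, with its long side running from jaw to jaw, and let go of it. Then close the sliding jaw by turning the star wheel clockwise, pushing one spoke after another with the side of the shut gripper, until the module is gripped firmly against the fixed jaw; stop as soon as the wheel turns clearly stiff, because the module must not be crushed. Do not push the jaw itself, leave the other things alone, and move the gripper clear at the end.

Things in the scene. Friction and masses are not known exactly. Their poses are not given: they have to be found in the camera images.
- holder: Grey holder fixed on the bench, bed 100 x 345 mm, its top 20 mm above the bench. Origin at bench height; y: clamping direction, from fixed jaw to wheel; x across. The fixed jaw's face (60 mm wide, top 50 mm up) stands at y -110 mm, give or take 4 mm: its setting differs each time. A gear box (top 50 mm up, y +45 to +195 mm, x -65 to +65) carries the wheel, axis at x 0, y +118.
- jaw: Sliding steel jaw with a hard rubber face (12 N/mm), 60 mm wide (x), 28 mm thick (y), top 50 mm above the bench; holder's axes. Origin: bench height, mid-width, in the plane of its clamping face, which looks to -y at the fixed jaw. The gap between the jaws starts at 88 to 112 mm. It moves only with the wheel. Squeezing the module with about 15 N is right, over 30 N crushes it.
- hood (a point): Middle of the outer edge (holder's axes, at y +94 mm) of the hood's roof, on its top, 106 mm above the bench. The roof is 8 mm thick, 62 mm deep (towards -y), 170 mm wide (x) and covers the jaw side of the wheel. The wheel's outer side, beyond this edge (+y), is open from above.
- wheel_hub (a point): Star wheel's centre, on its vertical axis, mid-height of its spokes, 78 mm above the bench. Black hub 36 mm wide, top 15 mm above this point. Five round steel spokes, 10 mm thick, 72 degrees apart, reach 75 mm from the axis and end in 15 mm black balls. The frame turns with the wheel, z up: one spoke lies along its +x. Spoke undersides are 23 mm above the gear box.
- wheel (a joint): Wheel angle, rad, grows clockwise from above; closes the jaw 12 mm per rad; jaw face at holder y 0 when 0; stop at 4.6. Drag of 0.12 N m (2.7 N at 45 mm) while turning, then stiffens as the jaw bears: + 0.012 N m per N of squeeze. 0.30 N m (7 N at 45 mm), read while turning (at rest drag hides it), is well clamped; 0.48 crushes. Stays where left, holding up to 9 N of squeeze.
- module_mid (a point): Centre (18 mm above its underside) of the loose power module: black case with a plain aluminium heat sink on top, its fins running along y. 46 mm wide (x), 70 mm long (y), 36 mm high, about 0.25 kg. To be gripped across its 46 mm width and clamped over its 70 mm length.
- module: The same power module; origin at the centre of its underside, same axes.
- bottle: Bystander: small amber flux bottle standing near the holder, 34 mm wide, 75 mm high; origin at the centre of its foot.
- spool: Bystander: grey solder spool lying flat near the holder, 56 mm wide, 32 mm high; origin at the centre of its underside.
- driver: Bystander: black-handled screwdriver lying on the bench, 160 mm long; its x runs along it.
Mind the look-alikes: they are no part of the job. Leave any red or yellow look-alike of the module alone.

How it is judged:
By the outcome, as a careful person would: the job done as asked, in the order asked, and still so for the second after the job is handed in, with the robot touching nothing.
It also fails if it takes over 72 s, if anything falls off the work surface, if the arm or the gripper's body presses on something with over 40 N, if the wrist force passes 120 N, or if a joint passes its speed limit or range.

ROBOT

A 7-joint arm with a two-finger parallel gripper is mounted at the origin on the work surface. World frame = base frame: x ahead of the robot, y to its left, z up, the work surface at z = 0. Lengths are in m, angles in rad, forces in N, time in s.
With the tool pointing down it reaches from about 0.4 to 0.85 m from the base axis. Payload 4.5 kg.
Tool frame: the origin (TCP) lies on the centre line of the jaws, within the pads' length; the fingertips stand 11 mm ahead of it and the grasp point (between the pads) lies 8 mm behind it; z points along the fingers, x is the direction in which the jaws open and shut, and the axes are right-handed (so a half turn about z gives the same grasp; the last joint's range is limited). The gripper opens to 88 mm and grips with 3 to 60 N. Pads are 18 mm wide; open, the fingers measure 123 mm over their backs; the gripper's body (75 mm by 187 mm) begins 45 mm behind the grasp point.
Start: joints at [-1.147, 0.689, -0.195, 1.565, 0.157, 0.902, -0.215], TCP at [0.237, 0.578, 0.212] pointing down, gripper open.
Joint ranges: [-3.01, 3.01], [-0.46, 2.08], [-1.47, 1.51], [0.13, 2.56], [-1, 4.14], [0.04, 2.09], [-2.66, 2.66]. Speed limits (rad/s): [2.57, 2.57, 3.14, 3.14, 3.14, 3.14, 3.14].

INTERFACE

Orientations are given as a unit quaternion [x, y, z, w].
In Python, from plant import r, vision, order, nets gives the robot as it stands.
- The arm moves only by the tool send_rows, never from a script. Its argument "series" is a list of rows, each an object with "delta_pos": the shift along the tool's x, y, z in cm, a list of three; "turn": the turn about the tool's z in degrees; "jaw": the closure, from 0 (fully open) to 1 (shut). In form: [{"delta_pos": [x, y, z], "turn": turn, "jaw": jaw}, ...]. A call has 1 to 8 rows; each row is the pose to reach, as a shift and turn from the pose commanded when the call began, along the tool's axes at that moment; what a row does not reach only later rows make up. A row lasts 1/12 s, in which the tool goes at most 41.7 mm and 7.16 degrees, less where a joint would pass 70% of its speed; a pose out of reach is approached as far as the arm can. A call with a gripper value outside its range is refused whole. The fingers move at their own pace and stop on an object; "force" is the grip in N (left out, the last holds). Time passes only in rows, so rows that repeat a pose let the fingers close. It gives the time, the measured TCP pose, the force and the opening at its end, in the units of the state.
- r.get_state(): the state, without advancing time (a new reading comes with each control period).
- vision.snapshot(name): name is "side" or "top"; returns the picture (400x640x3 uint8, blue, green, red); there is no depth.
- vision.camera_params(name): a dict with "intrinsics" (3x3 intrinsics, pixels), "extrinsics" (4x4, takes a point from world to camera coordinates). Camera axes: x right, y down, z forward; pixel columns grow to the right and rows downward; lengths in m; the calibration is good to about 2 mm. A picture is of the moment at which its call begins. camera_params takes no time and is no camera call.
- order.finish_job(): hands the job in, once; it reports no verdict.
Trained networks look in the newest picture that a camera, given by its name, has taken for a name from the list of things; names that differ only in an ending like _2 or _b are one class to them, and where a whole thing is asked for, a point or a joint stands for the part that bears it (a point fixed in the world has none). Each returns a list of dicts, best first, with "score" (0 to 1); they miss things now and then, are a little off and sometimes report something else, mostly with a low value. They report only what shows in the picture. A call takes as long as a camera call. They do not tell look-alikes from the thing itself.
- nets.boxes_of(camera, label): "location" ([row, column] as shares, 0 to 1, of the picture: columns of its width, rows of its height, amid what is visible of it).
- nets.trace(camera, label): "region" (400x640 bool, what is visible of it) and "location" ([row, column] as shares, 0 to 1, of the picture: columns of its width, rows of its height, amid what is visible of it).
The state is a dict: "clock": time; "q": joint angles; "qd": joint speeds; "joint_torque": joint torques, N m; "tool_pos": TCP position; "eef_rot": TCP orientation; "contact_force": force on the tool from outside, world axes, zero at the start; "moment": the same for the moment, N m; "opening": opening from 0.0 (shut) to 1.0 (fully open).
Only numpy, scipy, OpenCV 4.12 (cv2) and the standard library are available. Lean on these libraries where they do the work, as an engineer would, in place of code of your own. Each camera call takes 0.05 s, during which the arm holds its last target.

## Working session

There is one attempt and no reset: what is moved stays moved. The work goes in short steps, Python scripts to look and compute and a tool call to move; the robot and the scene stay as the last step left them, time stands still between calls to the robot, and variables do not carry over. Pictures are saved under pics/ and viewed, and the job is handed in when it is done.

Besides the shell and the picture viewer there is one more tool, called after "Emit:" by a JSON object that holds its "fn" and its "kwargs", one argument or row to a line. send_rows: Moves the arm, as the interface text tells. Its arguments: {"type":"object","properties":{"series":{"type":"array"},"force":{"type":"number"}},"required":["series"]}

```bash
mkdir -p pics; ls; python3 - <<'E'
from plant import r, vision, order, nets
import cv2,numpy as np
print(r.get_state())
for n in("side","top"):
    im=vision.snapshot(n); cv2.imwrite(f"pics/{n}0.png",im)
    p=vision.camera_params(n); print(n,p)
    for l in("holder","jaw","hood","wheel_hub","module","module_mid","bottle","spool","driver"):
        print(l,[(round(d["score"],2),[round(d["location"][1]*640),round(d["location"][0]*400)]) for d in nets.boxes_of(n,l)][:4])
E
```

```text
pics
{'clock': 0.0, 'q': array([-1.1471829 ,  0.68997367, -0.19450679,  1.56633245,  0.1572848 ,
        0.90248497, -0.21511156]), 'qd': array([-2.17321627e-05, -2.28496241e-03,  2.45064425e-04,  9.56595495e-04,
        8.82289112e-04,  8.84435928e-04, -1.10612241e-03]), 'joint_torque': array([-5.24218849e-04, -5.27580178e+01, -1.26730286e+00, -1.53431743e+01,
       -5.26601239e-02,  6.55260388e-03,  1.73976769e-04]), 'tool_pos': array([0.23730304, 0.57747171, 0.2115194 ]), 'eef_rot': array([ 8.30651104e-01,  5.56792533e-01, -7.15446197e-04,  5.53552287e-04]), 'contact_force': array([ 0.1259173 , -0.02383682, -0.85031329]), 'moment': array([0.05152211, 0.00417297, 0.02359426]), 'opening': 0.9982368255534515}
side {'intrinsics': array([[507.69943075,   0.        , 318.71936504],
       [  0.        , 507.69943075, 205.16495568],
       [  0.        ,   0.        ,   1.        ]]), 'extrinsics': array([[ 0.88408695, -0.46679003, -0.02230092, -0.50476175],
       [-0.25916529, -0.45002389, -0.85458285,  0.17449603],
       [ 0.38887481,  0.76130517, -0.51883602,  1.06747124],
       [
[... 473 characters left out ...]
       , 361.861083  , 203.03953357],
       [  0.        ,   0.        ,   1.        ]]), 'extrinsics': array([[ 0.02460242, -0.99965115,  0.0096074 , -0.12756707],
       [-0.99535591, -0.02538911, -0.09285476,  0.53956539],
       [ 0.09306629, -0.00727833, -0.99563331,  0.7629644 ],
       [ 0.        ,  0.        ,  0.        ,  1.        ]])}
holder [(0.71, [221, 207])]
jaw [(0.91, [248, 206])]
hood [(0.6, [225, 204])]
wheel_hub [(0.69, [187, 191])]
module [(0.7, [377, 213]), (0.68, [438, 161]), (0.65, [431, 219]), (0.39, [248, 206])]
module_mid [(0.92, [377, 214]), (0.83, [437, 164]), (0.65, [430, 216])]
bottle [(0.69, [300, 148])]
spool [(0.63, [247, 284])]
driver [(0.8, [385, 286])]
```

View pics/side0.png

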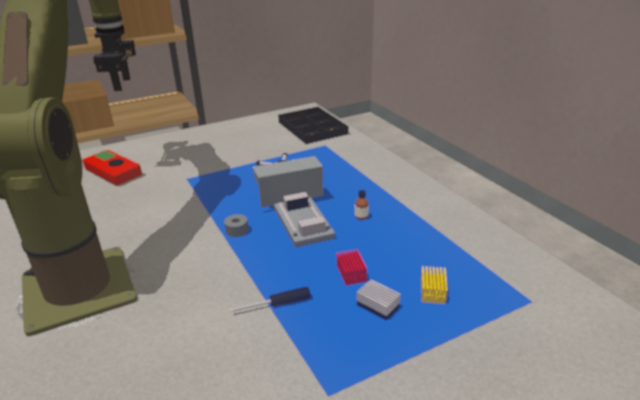

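View pics/top0.png

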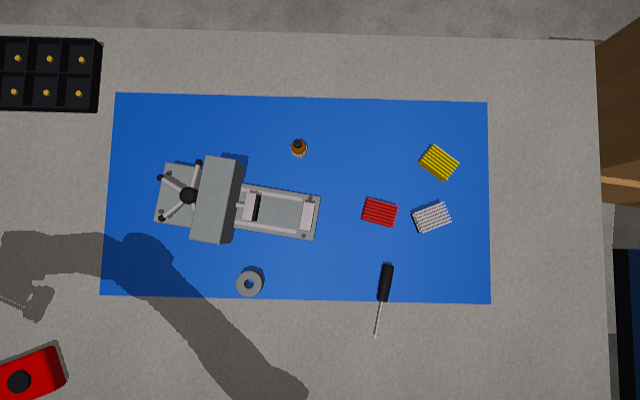

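```bash
python3 - <<'E'
import cv2
a=cv2.imread("pics/side0.png")[240:340,310:480]; cv2.imwrite("pics/c1.png",cv2.resize(a,None,fx=4.5,fy=4.5,interpolation=2))
a=cv2.imread("pics/top0.png")[130:310,130:460]; cv2.imwrite("pics/c2.png",cv2.resize(a,None,fx=2.4,fy=2.4,interpolation=2))
E
```

```text
(no output)
```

View pics/c1.png

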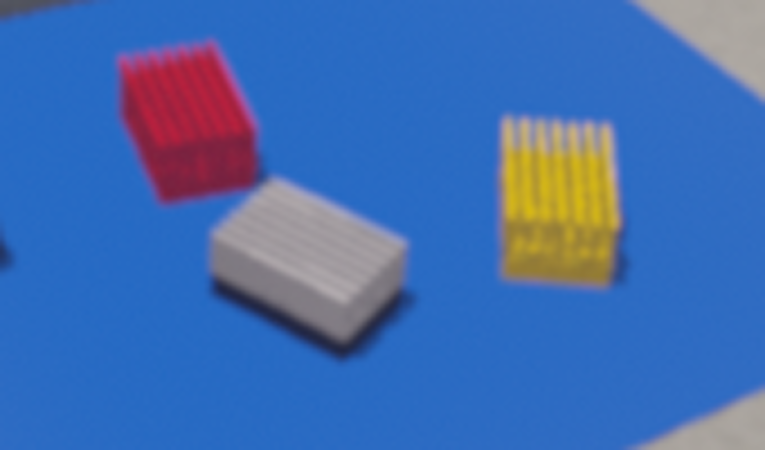

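View pics/c2.png

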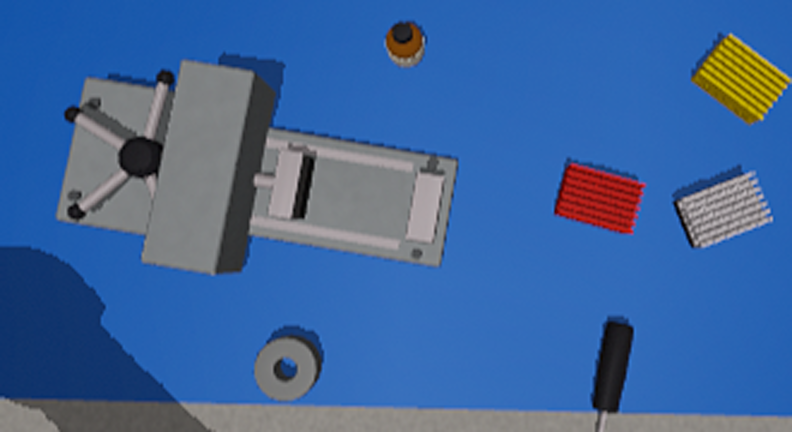

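Candidates in the top view are red (379,212), yellow (438,162) and silver-on-black (431,217). The description (black case, plain aluminium fins) matches the silver one, and the crop confirms it. Next I'll measure it in finer crops.

```bash
python3 - <<'E'
import cv2
def crop(src,x0,y0,w,h,f,out):
    a=cv2.imread(src)[y0:y0+h,x0:x0+w]; a=cv2.resize(a,None,fx=f,fy=f,interpolation=cv2.INTER_CUBIC)
    for i in range(0,w,10):
        cv2.putText(a,str(x0+i),(int(i*f),8),0,.3,(0,255,255),1); cv2.line(a,(int(i*f),10),(int(i*f),14),(0,255,255),1)
    for i in range(0,h,10):
        cv2.putText(a,str(y0+i),(0,int(i*f)+4),0,.3,(0,255,255),1)
    cv2.imwrite(out,a)
crop("pics/top0.png",145,145,100,105,5.7,"pics/w.png")
crop("pics/top0.png",220,165,110,85,7,"pics/j.png")
crop("pics/side0.png",245,145,100,105,5.7,"pics/sj.png")
crop("pics/top0.png",400,190,65,55,10,"pics/m.png")
E
```

```text
(no output)
```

View pics/w.png

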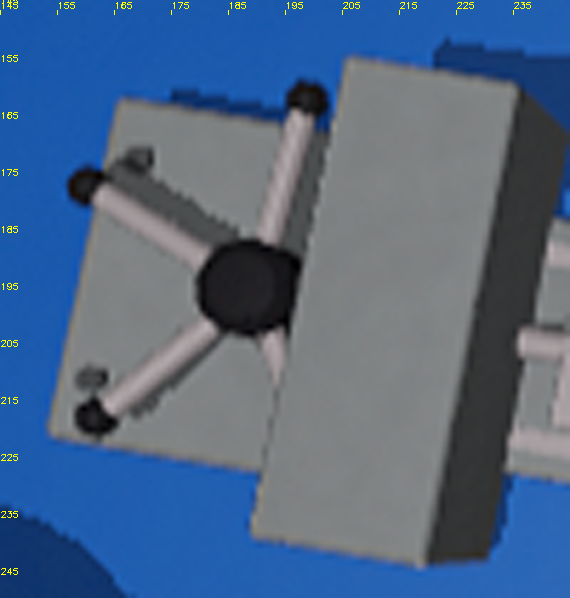

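View pics/j.png

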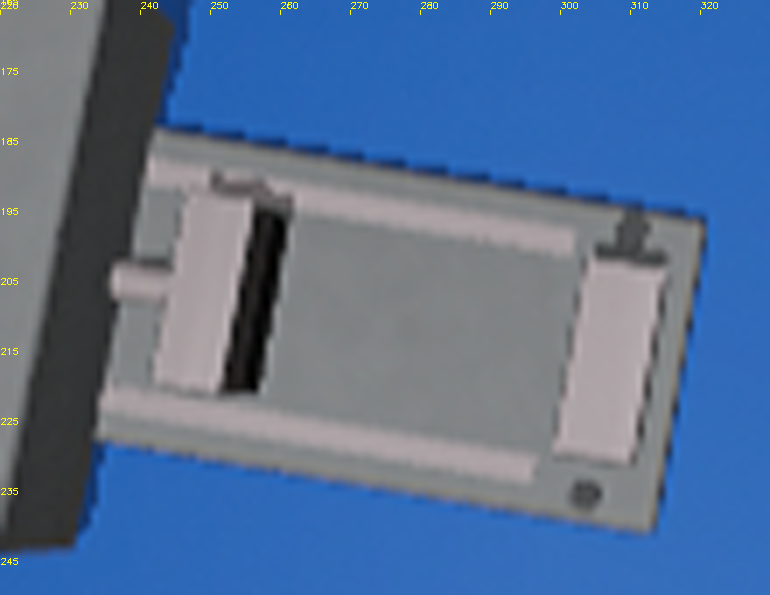

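View pics/sj.png

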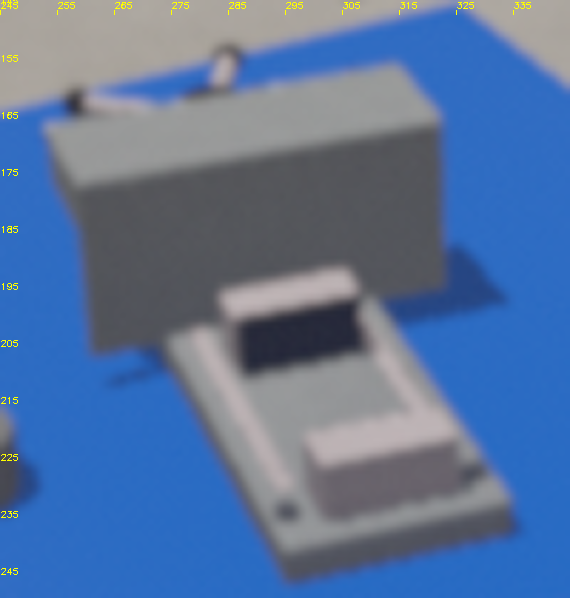

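View pics/m.png

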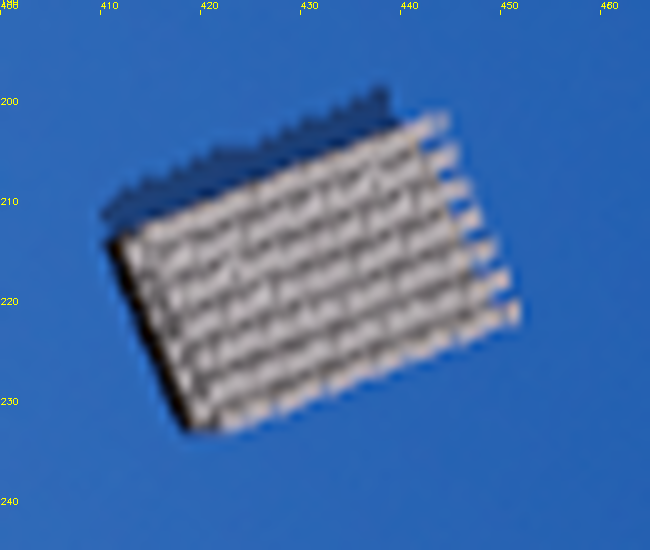

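```bash
cat > h.py <<'E'
import numpy as np
from scipy.optimize import least_squares
from plant import vision
P={n:vision.camera_params(n) for n in("side","top")}
def proj(c,X):
    K=P[c]["intrinsics"];E=P[c]["extrinsics"]
    p=np.asarray(X)@E[:3,:3].T+E[:3,3]; p=p@K.T; return p[...,:2]/p[...,2:]
def back(c,u,z):
    K=P[c]["intrinsics"];E=P[c]["extrinsics"];R=E[:3,:3];C=-R.T@E[:3,3]
    d=R.T@np.linalg.inv(K)@np.array([u[0],u[1],1.]); return C+d*(z-C[2])/d[2]
def T(p,X):
    c,s=np.cos(p[2]),np.sin(p[2]);X=np.asarray(X,float)
    return np.stack([p[0]+c*X[...,0]-s*X[...,1],p[1]+s*X[...,0]+c*X[...,1],X[...,2]],-1)
def px(x0,y0,f,a): return np.array([x0+(a[0]+.5)/f-.5,y0+(a[1]+.5)/f-.5])
def fit(obs,p0):
    def res(p): return np.concatenate([proj(c,T(p,X))-u for c,X,u in obs])
    s=least_squares(res,p0,loss="soft_l1"); return s.x,res(s.x).reshape(-1,2)
E
python3 - <<'E'
from h import *
W=lambda a:px(145,145,5.7,a);J=lambda a:px(220,165,7,a);S=lambda a:px(245,145,5.7,a);M=lambda a:px(400,190,10,a);C1=lambda a:px(310,240,4.5,a)
m=1e-3
def o(c,X,u): return (c,np.array(X)*m,u)
top=[o("top",(65,195,50),W((120,97))),o("top",(-65,195,50),W((50,435))),o("top",(50,-150,20),J((706,218))),o("top",(-50,-150,20),J((652,532))),
o("top",(85,94,106),W((347,57))),o("top",(-85,94,106),W((252,537))),o("top",(85,32,106),W((520,85))),o("top",(-85,32,106),W((422,566))),
o("top",(0,118,93),W((250,287)))]
side=[o("side",(85,32,106),S((440,118))),o("side",(-85,32,106),S((78,187))),o("side",(-85,94,106),S((44,127))),o("side",(85,94,106),S((398,62))),
o("side",(-50,-150,20),S((285,553))),o("side",(50,-150,20),S((515,495)))]
for ob in(top,side,top+side):
    p,rr=fit(ob,[.6,.1,-.15]); print(p.round(4),np.degrees(p[2]).round(2)); print(rr.round(1).tolist())
def inv(p,X):
    c,s=np.cos(p[2]),np.sin(p[2]);d=X[:2]-p[:2];return np.array([c*d[0]+s*d[1],-s*d[0]+c*d[1]])
print("fixed jaw top edge",[inv(p,back("top",J(a),.05))*1e3 for a in((588,262),(556,450))])
print("jaw top edge",[inv(p,back("top",J(a),.05))*1e3 for a in((290,205),(255,392),(252,200),(222,390))], "rear",[inv(p,back("top",J(a),.05))*1e3 for a in((183,193),(152,382))])
print("side fixed",[inv(p,back("side",S(a),.05))*1e3 for a in((306,435),(450,405),(322,467),(458,434))])
print("side jaw",[inv(p,back("side",S(a),.05))*1e3 for a in((236,320),(360,290))])
hub=T(p,[0,.118,.078]);print("hub",hub)
for a in((86,186),(95,417),(306,99)):
    q=back("top",W(a),.078)-hub; print("spoke world ang",np.degrees(np.arctan2(q[1],q[0])),np.hypot(*q[:2]))
print("spool",back("top",(248,282),.032),"bottle",back("top",(298,145),.075))
mod=[o("top",(23,-35,36),M((438,115))),o("top",(23,35,36),M((130,238))),o("top",(-23,-35,36),M((518,322))),o("top",(-23,35,36),M((195,432)))]
ms=[o("side",(-23,35,36),C1((212,240))),o("side",(23,35,36),C1((280,180))),o("side",(23,-35,36),C1((407,243))),o("side",(-23,-35,36),C1((343,305))),o("side",(-23,-35,0),C1((343,357))),o("side",(-23,35,0),C1((212,290)))]
for ob in(mod,ms,mod+ms):
    p,rr=fit(ob,[.55,-.4,.3]); print(p.round(4),np.degrees(p[2]).round(2)); print(rr.round(1).tolist())
E
```

```text
[ 0.5299  0.0392 -0.1387] -7.95
[[-0.8, -0.5], [-1.1, 0.6], [3.2, 0.3], [3.5, 0.6], [-0.3, -0.9], [-0.6, 0.2], [0.3, -0.7], [1.2, 0.4], [-1.3, -0.3]]
[ 0.5274  0.0412 -0.1435] -8.22
[[0.6, -0.4], [-0.8, -0.8], [-0.5, -0.8], [-0.0, -0.4], [0.1, 0.4], [0.6, 1.5]]
[ 0.5288  0.04   -0.1436] -8.23
[[-0.9, -0.4], [-1.6, 0.6], [2.9, 1.1], [2.9, 1.4], [-0.4, -0.6], [-1.2, 0.5], [0.1, -0.2], [0.6, 0.8], [-1.7, -0.0], [1.3, -0.4], [-0.1, -0.7], [0.1, -0.8], [0.6, -0.3], [0.8, 0.5], [1.4, 1.6]]
fixed jaw top edge [array([  28.8727044 , -110.90571589]), array([ -28.47072056, -111.20559341])]
jaw top edge [array([ 30.76176979, -19.27100909]), array([-26.50583481, -19.27211293]), array([30.3248708 , -7.70050458]), array([-27.57469878,  -9.42439298])] rear [array([28.91017858, 13.19328653]), array([-28.73473817,  11.67310786])]
side fixed [array([ -29.77822615, -112.14527323]), array([  32.58663829, -112.37507759]), array([ -30.93218839, -136.92371439]), array([  28.07345873, -134.21100898])]
side jaw [array([-30.34044445, -13.39836482]), array([28.08451213, -8.83400743])]
hub [0.54570135 0.15679951 0.078     ]
spoke world ang 59.878204985174854 0.07253621019375152
spoke world ang 130.431518795657 0.07106898405146717
spoke world ang -11.220199933457666 0.07141078811719043
spool [0.37032491 0.03935942 0.032     ] bottle [ 0.65745769 -0.0599797   0.075     ]
[ 0.5171 -0.3494  0.3696] 21.18
[[-0.5, 0.6], [0.1, -0.7], [-0.6, 0.0], [1.4, 0.1]]
[ 0.5164 -0.3526  0.3543] 20.3
[[0.1, -2.3], [-0.7, -0.6], [0.4, 0.6], [0.6, -0.6], [-0.3, 2.0], [-0.2, 0.5]]
[ 0.5171 -0.3507  0.3671] 21.03
[[0.2, 0.7], [0.8, -0.8], [-0.0, 0.1], [1.9, 0.0], [-0.1, -2.8], [-1.2, -1.2], [0.1, -0.3], [0.6, -1.4], [-0.2, 1.2], [-0.4, 0.0]]
```

```bash
python3 - <<'E'
from h import *
W=lambda a:px(145,145,5.7,a);J=lambda a:px(220,165,7,a);S=lambda a:px(245,145,5.7,a)
m=1e-3
def o(c,X,u): return (c,np.array(X)*m,u)
top=[o("top",(65,195,50),W((120,97))),o("top",(-65,195,50),W((50,435))),
o("top",(85,94,106),W((347,57))),o("top",(-85,94,106),W((252,537))),o("top",(85,32,106),W((520,85))),o("top",(-85,32,106),W((422,566))),
o("top",(0,118,93),W((248,287)))]
side=[o("side",(85,32,106),S((440,118))),o("side",(-85,32,106),S((78,187))),o("side",(-85,94,106),S((44,127))),o("side",(85,94,106),S((398,62)))]
def inv(p,X):
    c,s=np.cos(p[2]),np.sin(p[2]);d=X[:2]-p[:2];return np.array([c*d[0]+s*d[1],-s*d[0]+c*d[1]])
for ob in(top,side,top+side):
    p,rr=fit(ob,[.6,.1,-.15]); print(p.round(4),np.degrees(p[2]).round(2)); print(rr.round(1).tolist())
    f=[inv(p,back("top",J(a),.05))*1e3 for a in((588,262),(556,450))]; j=[inv(p,back("top",J(a),.05))*1e3 for a in((252,200),(222,390))]
    fs=[inv(p,back("side",S(a),.05))*1e3 for a in((306,435),(450,405))]; js=[inv(p,back("side",S(a),.05))*1e3 for a in((236,320),(360,290))]
    print("fixed",np.mean(f,0),np.mean(fs,0),"jaw",np.mean(j,0),np.mean(js,0),"bed end",inv(p,back("top",J((706,218)),.02)),inv(p,back("top",J((652,532)),.02)))
    hub=T(p,[0,.118,.078]);print("hub",hub)
    for a in((86,186),(95,417),(306,99)):
        q=back("top",W(a),.078)-hub; print("spoke hold ang",np.degrees(np.arctan2(q[1],q[0])-p[2]),np.hypot(*q[:2]))
# direct world midpoint of jaw faces, top cam & side
print("mid world top",np.mean([back("top",J(a),.05) for a in((588,262),(556,450),(252,200),(222,390))],0),"side",np.mean([back("side",S(a),.05) for a in((306,435),(450,405),(236,320),(360,290))],0))
E
```

```text
[ 0.5291  0.0386 -0.1431] -8.2
[[-0.3, -0.5], [-0.9, 0.5], [0.3, -0.7], [-0.4, 0.4], [0.8, -0.4], [1.4, 0.7], [-0.6, -0.1]]
fixed [  -0.36194761 -109.67663606] [   0.84060392 -110.88181835] jaw [ 0.86851313 -7.18409139] [-1.63594311 -9.73645178] bed end [ 0.05084046 -0.1419429 ] [-0.04871053 -0.14184038]
hub [0.54593718 0.15537219 0.078     ]
spoke hold ang 68.79283438083277 0.073658179345562
spoke hold ang 138.0390690079262 0.07231222618746812
spoke hold ang -1.927277159885347 0.07091466557600713
[ 0.5276  0.0378 -0.1279] -7.33
[[0.9, -0.1], [-0.2, 0.0], [-0.4, -0.0], [-0.1, -0.0]]
fixed [  -0.67826208 -108.69815712] [   0.50584528 -109.92146587] jaw [ 2.1088104  -6.23612525] [-0.43412459 -8.75015115] bed end [ 0.05002815 -0.1417384 ] [-0.0495098  -0.14012383]
hub [0.54270027 0.15483397 0.078     ]
spoke hold ang 65.98940097372457 0.07575947706501344
spoke hold ang 134.87480623788244 0.07070843048584735
spoke hold ang -1.9468432136759153 0.07401468478322312
[ 0.5285  0.0387 -0.1438] -8.24
[[-0.3, -0.2], [-1.0, 0.8], [0.3, -0.4], [-0.5, 0.7], [0.8, -0.1], [1.3, 1.0], [-0.7, 0.1], [1.4, -0.1], [0.0, -0.5], [0.2, -0.6], [0.8, -0.1]]
fixed [   0.33648189 -109.69569194] [   1.53992159 -110.89998734] jaw [ 1.4913818  -7.20226798] [-1.01119208 -9.75647404] bed end [ 0.05156267 -0.14192419] [-0.04798837 -0.14189508]
hub [0.54541478 0.1554669  0.078     ]
spoke hold ang 68.44582868447048 0.07383387160136672
spoke hold ang 137.81003884071032 0.0719056374107687
spoke hold ang -1.8861499285025358 0.07144557809209401
mid world top [ 0.52102755 -0.01929105  0.05      ] side [ 0.52011532 -0.02105779  0.05      ]
```

```bash
cat > mv.py <<'E'
import numpy as np
from scipy.spatial.transform import Rotation as Ro
from plant import r
def cur():
    s=r.get_state(); R=Ro.from_quat(s["eef_rot"]).as_matrix(); return s,np.array(s["tool_pos"]),R
def go(p,ang=None):
    s,t,R=cur(); d=R.T@(np.array(p)-t)*100; a=np.degrees(np.arctan2(R[1,0],R[0,0]))
    tr=0 if ang is None else -((ang-a+180)%360-180)
    print("pos",t.round(4),"ang",a.round(2),"-> delta",d.round(2),"turn",round(tr,1)); return d,tr
E
python3 - <<'E'
from mv import *
go([.55,.15,.2],21)
E
```

```text
pos [0.2375 0.5781 0.2123] ang 67.67 -> delta [-27.73  45.18   1.23] turn 46.7
```

Emit:
{"fn": "send_rows", "kwargs": {
  "series": [
    {"delta_pos": [-27.7, 45.2, 0.6], "turn": 46.7, "jaw": 0},
    {"delta_pos": [-27.7, 45.2, 0.6], "turn": 46.7, "jaw": 0},
    {"delta_pos": [-27.7, 45.2, 0.6], "turn": 46.7, "jaw": 0},
    {"delta_pos": [-27.7, 45.2, 0.6], "turn": 46.7, "jaw": 0},
    {"delta_pos": [-27.7, 45.2, 0.6], "turn": 46.7, "jaw": 0},
    {"delta_pos": [-27.7, 45.2, 0.6], "turn": 46.7, "jaw": 0},
    {"delta_pos": [-27.7, 45.2, 0.6], "turn": 46.7, "jaw": 0},
    {"delta_pos": [-27.7, 45.2, 0.6], "turn": 46.7, "jaw": 0}
  ]
}}

```text
clock: 1.67
tool_pos: [0.4351, 0.3076, 0.2088]
eef_rot: [0.984, 0.181, 0.0, -0.0]
contact_force: [1.3, 0.1, 0.0]
opening: 0.996
```

```bash
python3 - <<'E'
from mv import *
go([.517,-.3505,.12],21); print(r.get_state()["q"])
E
```

```text
pos [0.4351 0.3076 0.2088] ang 20.82 -> delta [-15.74  64.42   8.87] turn -0.2
[-7.02454568e-01  5.70126481e-01  7.10486096e-04  1.85472668e+00
 -2.10088258e-04  7.16096910e-01 -3.38287749e-01]
```

Emit:
{"fn": "send_rows", "kwargs": {
  "series": [
    {"delta_pos": [-15.7, 64.4, 1], "turn": 0.2, "jaw": 0},
    {"delta_pos": [-15.7, 64.4, 1], "turn": 0.2, "jaw": 0},
    {"delta_pos": [-15.7, 64.4, 1], "turn": 0.2, "jaw": 0},
    {"delta_pos": [-15.7, 64.4, 1], "turn": 0.2, "jaw": 0},
    {"delta_pos": [-15.7, 64.4, 1], "turn": 0.2, "jaw": 0},
    {"delta_pos": [-15.7, 64.4, 1], "turn": 0.2, "jaw": 0},
    {"delta_pos": [-15.7, 64.4, 1], "turn": 0.2, "jaw": 0},
    {"delta_pos": [-15.7, 64.4, 1], "turn": 0.2, "jaw": 0}
  ]
}}

```text
clock: 2.33
tool_pos: [0.4765, -0.0235, 0.2037]
eef_rot: [0.984, 0.18, 0.0, -0.0]
contact_force: [1.0, 0.3, -0.8]
opening: 1.001
```

Emit:
{"fn": "send_rows", "kwargs": {
  "series": [
    {"delta_pos": [-7.5, 30.6, 4], "turn": 0, "jaw": 0},
    {"delta_pos": [-7.5, 30.6, 4], "turn": 0, "jaw": 0},
    {"delta_pos": [-7.5, 30.6, 4], "turn": 0, "jaw": 0},
    {"delta_pos": [-7.5, 30.6, 4], "turn": 0, "jaw": 0},
    {"delta_pos": [-7.5, 30.6, 4], "turn": 0, "jaw": 0},
    {"delta_pos": [-7.5, 30.6, 4], "turn": 0, "jaw": 0},
    {"delta_pos": [-7.5, 30.6, 4], "turn": 0, "jaw": 0},
    {"delta_pos": [-7.5, 30.6, 4], "turn": 0, "jaw": 0}
  ]
}}

```text
clock: 3.0
tool_pos: [0.5138, -0.3401, 0.1631]
eef_rot: [0.984, 0.178, -0.0, 0.001]
contact_force: [0.1, -0.6, -0.7]
opening: 1.002
```

```bash
python3 - <<'E'
from mv import *
go([.517,-.3505,.12],21)
E
```

```text
pos [ 0.5138 -0.3401  0.1631] ang 20.5 -> delta [-0.06  1.08  4.31] turn -0.5
```

Emit:
{"fn": "send_rows", "kwargs": {
  "series": [
    {"delta_pos": [0, 0.5, 4.3], "turn": 0, "jaw": 0},
    {"delta_pos": [0, 0.5, 4.3], "turn": 0, "jaw": 0},
    {"delta_pos": [0, 0.5, 4.3], "turn": 0, "jaw": 0},
    {"delta_pos": [0, 0.5, 4.3], "turn": 0, "jaw": 0}
  ]
}}

```text
clock: 3.33
tool_pos: [0.5171, -0.3376, 0.1212]
eef_rot: [0.983, 0.181, 0.0, -0.0]
contact_force: [-0.6, 0.3, -0.2]
opening: 1.002
```

```bash
python3 - <<'E'
from mv import *
from plant import vision
import cv2
go([.517,-.3505,.018],21)
cv2.imwrite("pics/s1.png",cv2.resize(vision.snapshot("side")[200:340,280:480],None,fx=4,fy=4,interpolation=2))
cv2.imwrite("pics/t1.png",cv2.resize(vision.snapshot("top")[120:320,320:520],None,fx=3,fy=3,interpolation=2))
E
```

```text
pos [ 0.5171 -0.3376  0.1212] ang 20.85 -> delta [-0.47  1.21 10.32] turn -0.1
```

View pics/s1.png

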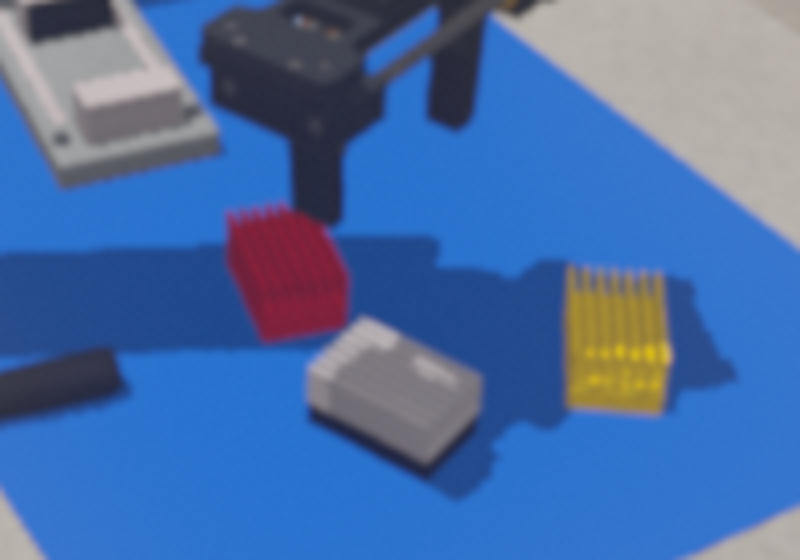

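View pics/t1.png

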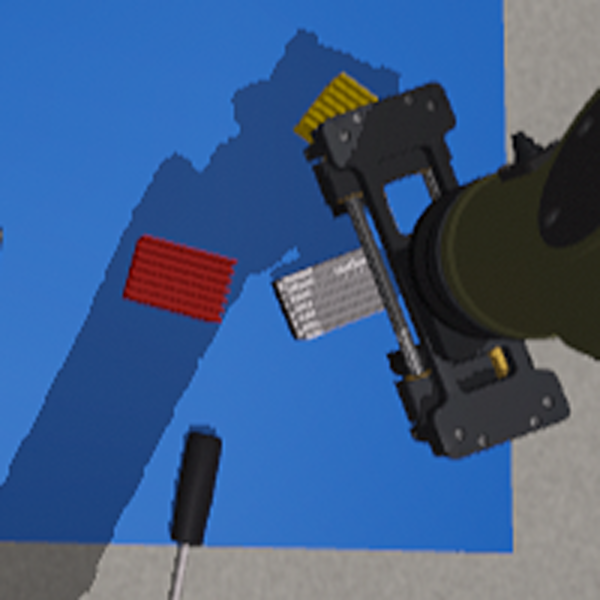

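```bash
python3 - <<'E'
from h import *
print(back("top",(439,162),.036),back("top",(379,212),.036),[back("top",u,.036) for u in((419,162),(455,182),(435,144))])
E
```

```text
[ 0.63797261 -0.36578381  0.036     ] [ 0.52539282 -0.23587394  0.036     ] [array([ 0.6368089 , -0.32206682,  0.036     ]), array([ 0.59481485, -0.40037212,  0.036     ]), array([ 0.67778922, -0.35721085,  0.036     ])]
```

Emit:
{"fn": "send_rows", "kwargs": {
  "series": [
    {"delta_pos": [-0.5, 1.2, 4], "turn": 0, "jaw": 0.2},
    {"delta_pos": [-0.5, 1.2, 6], "turn": 0, "jaw": 0.2},
    {"delta_pos": [-0.5, 1.2, 6], "turn": 0, "jaw": 0.2},
    {"delta_pos": [-0.5, 1.2, 6], "turn": 0, "jaw": 0.2},
    {"delta_pos": [-0.5, 1.2, 6], "turn": 0, "jaw": 0.2}
  ]
}}

```text
clock: 3.85
tool_pos: [0.5177, -0.3517, 0.0627]
eef_rot: [0.984, 0.181, 0.001, 0.001]
contact_force: [-0.8, 0.1, 0.7]
opening: 0.805
```

```bash
python3 - <<'E'
from mv import *
go([.517,-.3505,.018],21)
E
```

```text
pos [ 0.5177 -0.3517  0.0627] ang 20.83 -> delta [-0.04 -0.15  4.47] turn -0.2
```

Emit:
{"fn": "send_rows", "kwargs": {
  "series": [
    {"delta_pos": [0, -0.1, 2.5], "turn": 0, "jaw": 0.2},
    {"delta_pos": [0, -0.1, 4.4], "turn": 0, "jaw": 0.2},
    {"delta_pos": [0, -0.1, 4.4], "turn": 0, "jaw": 0.2},
    {"delta_pos": [0, -0.1, 4.4], "turn": 0, "jaw": 0.6},
    {"delta_pos": [0, -0.1, 4.4], "turn": 0, "jaw": 0.6},
    {"delta_pos": [0, -0.1, 4.4], "turn": 0, "jaw": 0.6},
    {"delta_pos": [0, -0.1, 4.4], "turn": 0, "jaw": 0.6},
    {"delta_pos": [0, -0.1, 4.4], "turn": 0, "jaw": 0.6}
  ],
  "force": 20
}}

```text
clock: 4.52
tool_pos: [0.5163, -0.3514, 0.0175]
eef_rot: [0.984, 0.18, 0.001, 0.001]
contact_force: [-0.6, 0.7, -0.5]
opening: 0.445
```

```bash
python3 - <<'E'
from mv import *
go([.517,-.3505,.018],21); print(r.get_state()["opening"]*88)
E
```

```text
pos [ 0.5163 -0.3514  0.0175] ang 20.77 -> delta [ 0.09 -0.06 -0.05] turn -0.2
39.13740782408105
```

```bash
python3 - <<'E'
from mv import *
from plant import vision
import cv2
cv2.imwrite("pics/s2.png",cv2.resize(vision.snapshot("side")[200:340,280:480],None,fx=4,fy=4,interpolation=2))
cv2.imwrite("pics/t2.png",cv2.resize(vision.snapshot("top")[120:320,320:520],None,fx=3,fy=3,interpolation=2))
print(r.get_state()["opening"]*88,r.get_state()["moment"])
E
```

```text
35.33046540178427 [-0.06393003  0.03908516  0.07818338]
```

View pics/s2.png

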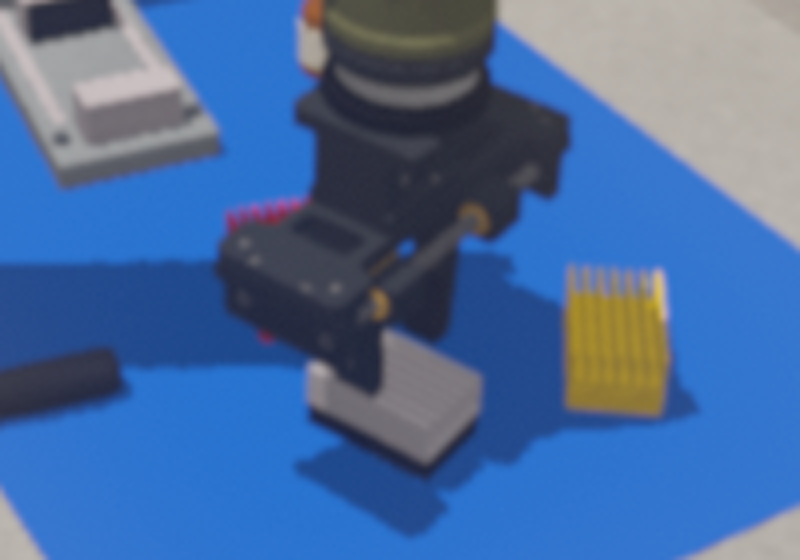

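View pics/t2.png

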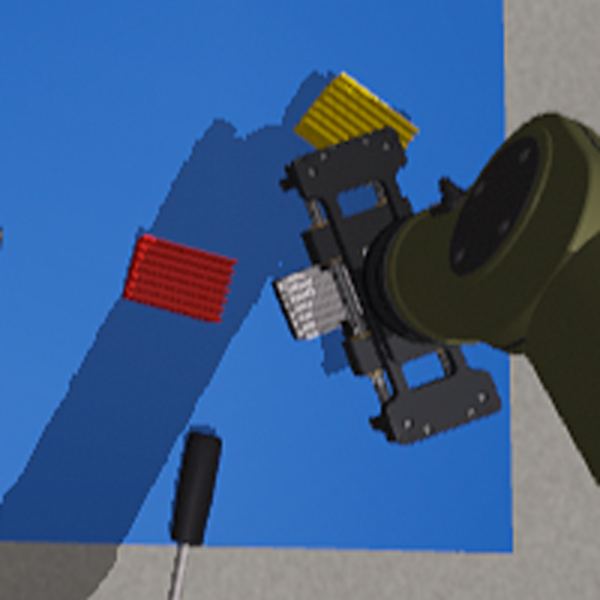

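```bash
python3 - <<'E'
from mv import *
from h import *
import cv2
s,t,R=cur(); print(t,s["opening"])
im=cv2.imread("pics/s2.png"); im2=cv2.imread("pics/t2.png")
for w,col in((.0177,(0,255,255)),(.023,(0,255,0))):
  for sg in(1,-1):
    for k in(0,.0175):
      for y in (-.009,.009):
        for z in (.011,-.03):
          X=t+R@np.array([sg*(w+k),y,z])
          u=proj("side",X); cv2.circle(im,(int((u[0]-280+.5)*4),int((u[1]-200+.5)*4)),3,col,-1)
          u=proj("top",X); cv2.circle(im2,(int((u[0]-320+.5)*3),int((u[1]-120+.5)*3)),2,col,-1)
cv2.imwrite("pics/s2a.png",im);cv2.imwrite("pics/t2a.png",im2)
E
```

```text
[ 0.51599114 -0.3511724   0.01701981] 0.4014825613839121
```

View pics/s2a.png

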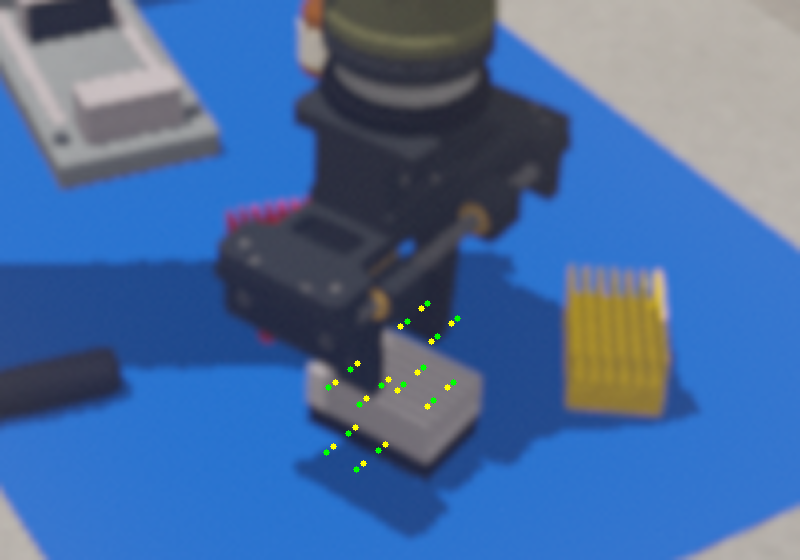

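View pics/t2a.png

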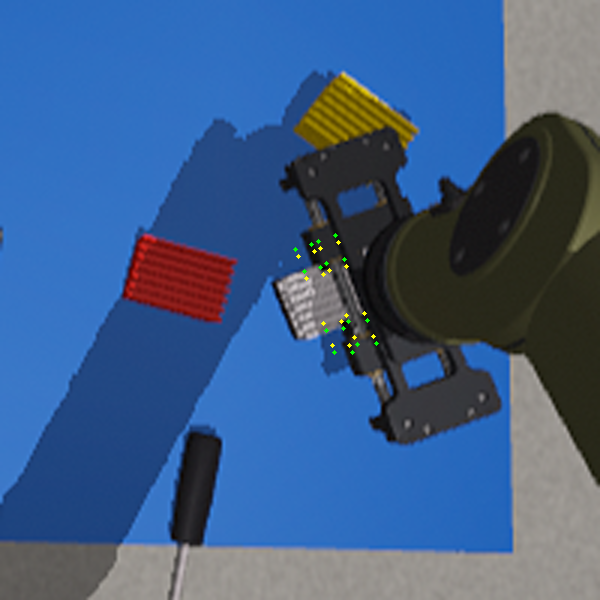

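```bash
python3 - <<'E'
from mv import *
from h import *
import cv2
# take fresh full pictures and overlay
s,t,R=cur(); print(s["clock"],t,s["opening"])
from plant import vision
for n in("side","top"):
    im=vision.snapshot(n)
    for z in(.011,0,-.008,-.053):
        for sg in(1,-1):
            u=proj(n,t+R@np.array([sg*.02,0,z])); cv2.circle(im,(int(round(u[0])),int(round(u[1]))),1,(0,255,255),-1)
    x0,y0=(300,180) if n=="side" else (370,120)
    cv2.imwrite(f"pics/{n}3.png",cv2.resize(im[y0:y0+140,x0:x0+180],None,fx=4.2,fy=4.2,interpolation=2))
s,t,R=cur(); print(s["clock"],t,s["opening"],s["contact_force"])
E
```

```text
4.6167 [ 0.51599114 -0.3511724   0.01701981] 0.4014825613839121
4.7167 [ 0.5157616  -0.3510368   0.01666535] 0.39668130136218077 [0.08864524 1.08755982 0.43485477]
```

View pics/side3.png

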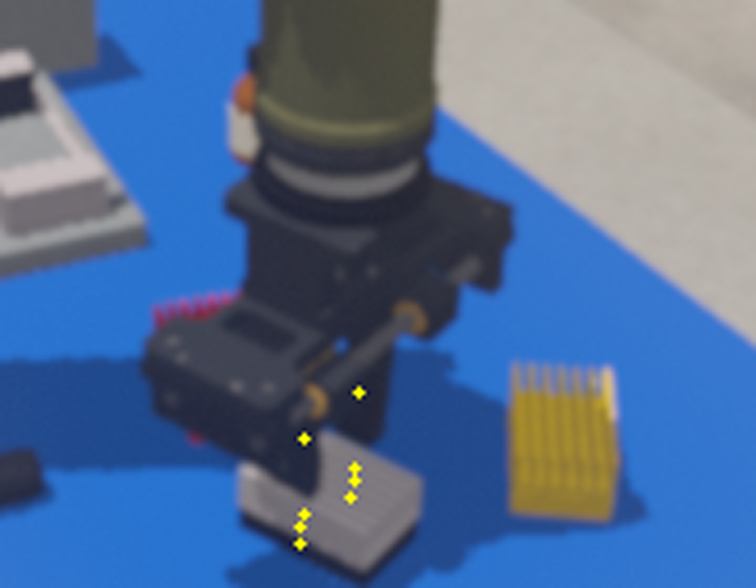

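View pics/top3.png

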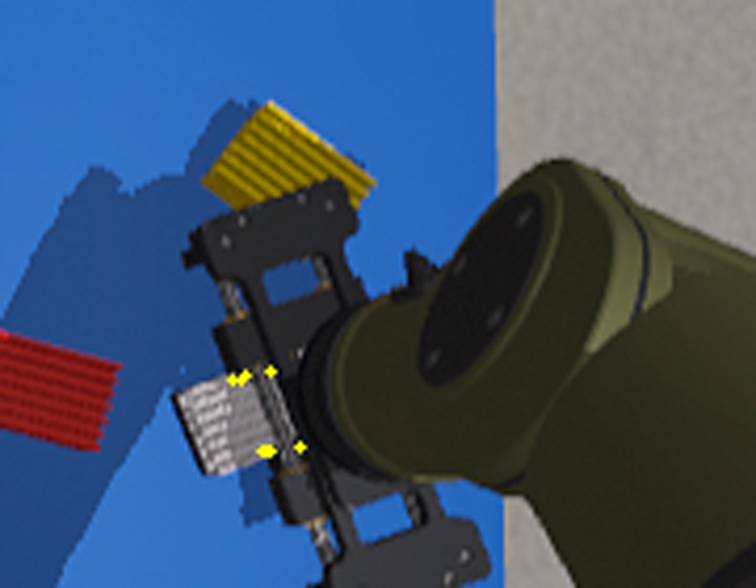

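```bash
python3 - <<'E'
from h import *
from scipy.spatial.transform import Rotation as Ro
import cv2
def ov(n,src,t,q,op,out,x0,y0,w,h,f,ox=0,oy=0,sf=1):
    R=Ro.from_quat(q).as_matrix(); im=cv2.imread(src)
    im=im[y0:y0+h,x0:x0+w]; im=cv2.resize(im,None,fx=f,fy=f,interpolation=2)
    for sg in(1,-1):
      for z in(.011,-.008,-.053):
       for y in(-.009,.009):
        u=proj(n,np.array(t)+R@np.array([sg*(.044*op+.009),y,z])); cv2.circle(im,(int((u[0]-x0+.5)*f),int((u[1]-y0+.5)*f)),3,(0,255,255),-1)
    cv2.imwrite(out,im)
ov("side","pics/side0.png",[.2373,.5775,.2115],[.8307,.5568,0,0],1,"pics/o0.png",50,0,150,150,5)
E
```

```text
(no output)
```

View pics/o0.png

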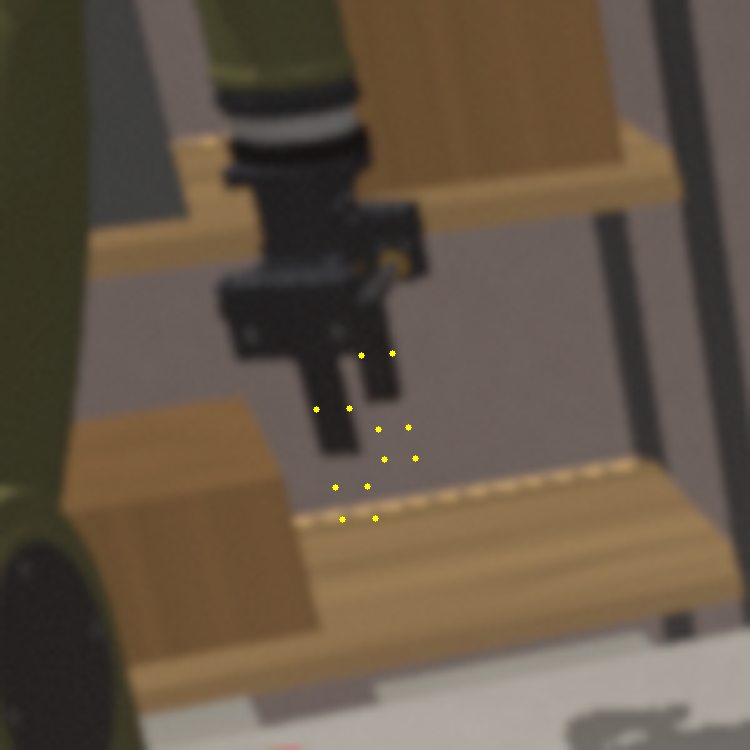

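Emit:
{"fn": "send_rows", "kwargs": {
  "series": [
    {"delta_pos": [0, 0, -4], "turn": 0, "jaw": 0.3},
    {"delta_pos": [0, 0, -8], "turn": 0, "jaw": 0.3},
    {"delta_pos": [0, 6, -8], "turn": 0, "jaw": 0.3},
    {"delta_pos": [0, 6, -8], "turn": 0, "jaw": 0.3},
    {"delta_pos": [0, 6, -8], "turn": 0, "jaw": 0.3},
    {"delta_pos": [0, 6, -8], "turn": 0, "jaw": 0.3}
  ]
}}

```text
clock: 5.22
tool_pos: [0.5364, -0.4081, 0.0963]
eef_rot: [0.984, 0.179, -0.0, 0.0]
contact_force: [0.6, 0.2, 0.1]
opening: 0.702
```

```bash
cat > ov.py <<'E'
from h import *
import cv2
def ov(n,im,t,R,op,out,x0,y0,w,h,f):
    im=im[y0:y0+h,x0:x0+w]; im=cv2.resize(im,None,fx=f,fy=f,interpolation=2)
    for i in range(0,w,10): cv2.putText(im,str(x0+i),(int(i*f),8),0,.3,(0,255,255),1)
    for i in range(0,h,10): cv2.putText(im,str(y0+i),(0,int(i*f)+4),0,.3,(0,255,255),1)
    for sg in(1,-1):
      for z in(.011,-.008,-.053):
       for y in(-.009,.009):
        for k in(0,.0175):
          u=proj(n,np.array(t)+R@np.array([sg*(.044*op+k),y,z])); cv2.circle(im,(int((u[0]-x0+.5)*f),int((u[1]-y0+.5)*f)),2,(0,255,255) if sg>0 else (255,0,255),-1)
    cv2.imwrite(out,im)
E
python3 - <<'E'
from mv import *
from ov import *
s,t,R=cur();print(t,s["opening"],s["contact_force"])
ov("side",vision.snapshot("side"),t,R,s["opening"],"pics/o1.png",330,170,140,110,5.7)
ov("top",vision.snapshot("top"),t,R,s["opening"],"pics/o1t.png",380,120,130,120,5.0)
E
```

```text
[ 0.53644356 -0.40805569  0.09625861] 0.7022611519645159 [0.63458119 0.23971688 0.06670244]
```

View pics/o1.png

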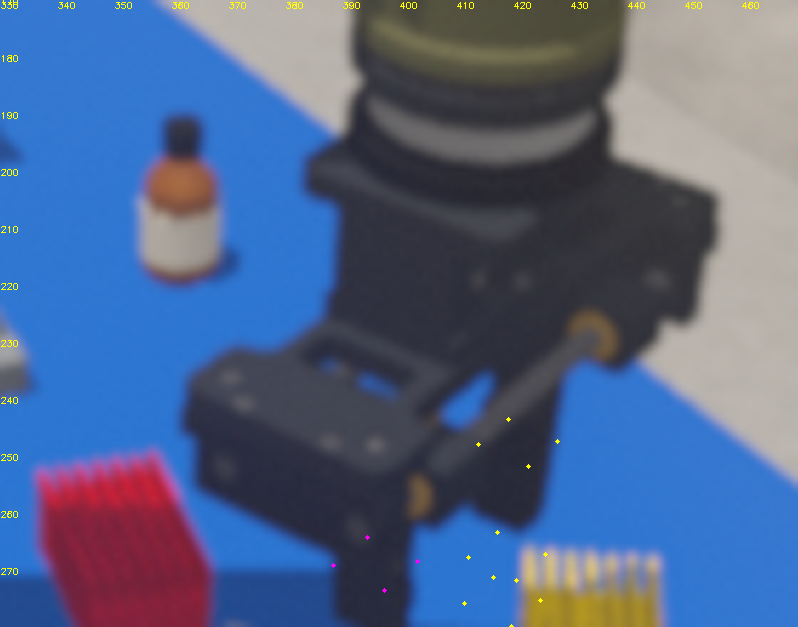

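View pics/o1t.png

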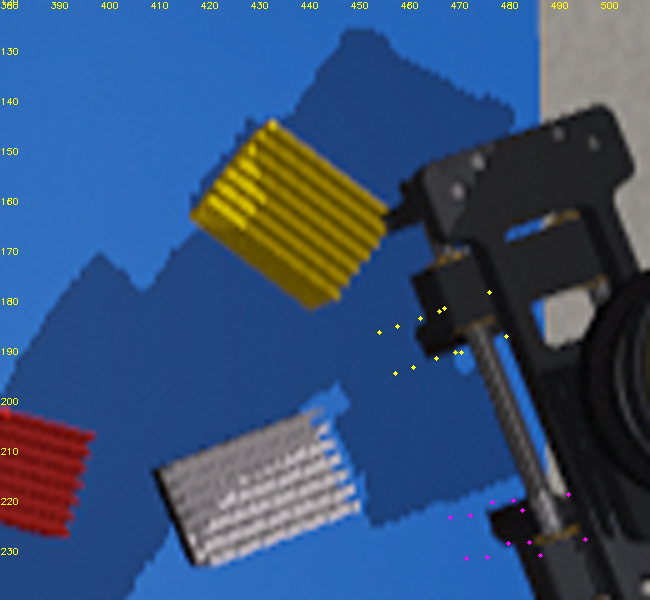

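```bash
python3 - <<'E'
from mv import *
from ov import *
s,t,R=cur();print(t,s["opening"],s["contact_force"])
im=vision.snapshot("side");cv2.imwrite("pics/raw_s4.png",im)
ov("side",im,t,R,s["opening"],"pics/o2.png",350,220,110,110,5.4)
E
```

```text
[ 0.53650479 -0.4054281   0.09578604] 0.6995838132093714 [ 0.33705735  1.01114011 -0.53325393]
```

View pics/o2.png

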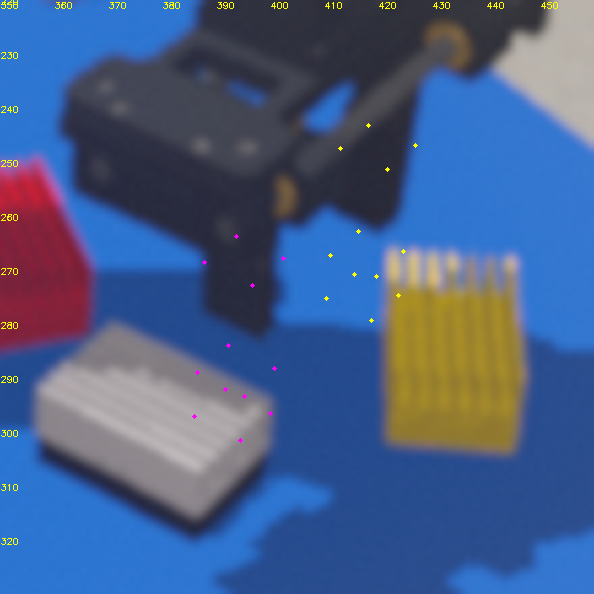

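```bash
python3 - <<'E'
from mv import *
from ov import *
s,t,R=cur()
im=vision.snapshot("top");cv2.imwrite("pics/raw_t4.png",im)
tip=t+R@[0,0,.011]
def Jm(n): 
    return np.stack([(proj(n,tip+d)-proj(n,tip))/1 for d in np.eye(3)*1e-3],1)
Js,Jt=Jm("side"),Jm("top");print(Js.round(2),Jt.round(2))
A=np.vstack([Js,Jt]);print(np.linalg.lstsq(A,np.array([3,-18,9,0.]),rcond=None)[0])
# overlays with offset
for dz in (.043,):
    T2=t+np.array([0,0,dz])
    ov("top",im,T2,R,s["opening"],"pics/o3t.png",420,140,90,110,5.4)
    ov("side",cv2.imread("pics/raw_s4.png"),T2,R,s["opening"],"pics/o3s.png",350,200,110,100,5.4)
E
```

```text
[[ 0.45 -0.33  0.04]
 [-0.18 -0.31 -0.43]] [[-0.01 -0.49  0.2 ]
 [-0.49 -0.01 -0.04]]
[-0.96508847 -1.87059194 43.35114771]
```

View pics/o3t.png

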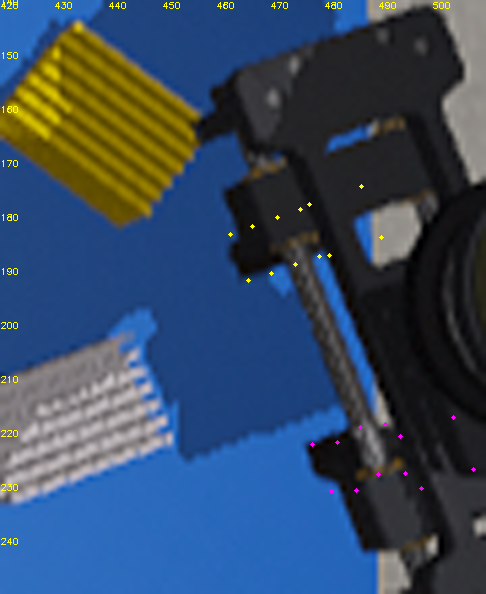

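View pics/o3s.png

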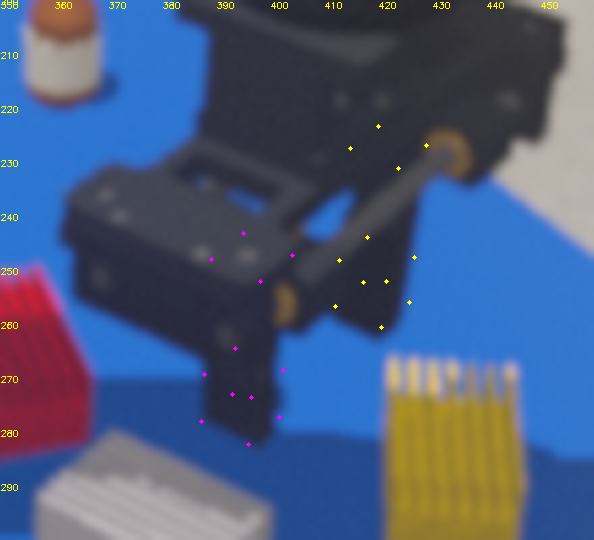

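The pictures disagree with the reported TCP. In both cameras the real fingertips sit about 43 mm higher than reported, and x and y agree within about 2 mm. The module wasn't touched. I'll work with real z = reported + 0.043 and check it by contact.

```bash
python3 - <<'E'
from mv import *
go([.517,-.3505,.030],21)
E
```

```text
pos [ 0.5367 -0.4052  0.0959] ang 20.86 -> delta [ 0.11 -5.8   6.61] turn -0.1
```

Emit:
{"fn": "send_rows", "kwargs": {
  "series": [
    {"delta_pos": [0, -3, 2], "turn": 0, "jaw": 0.2},
    {"delta_pos": [0, -5.8, 4], "turn": 0, "jaw": 0.2},
    {"delta_pos": [0, -5.8, 6.6], "turn": 0, "jaw": 0.2},
    {"delta_pos": [0, -5.8, 6.6], "turn": 0, "jaw": 0.2},
    {"delta_pos": [0, -5.8, 6.6], "turn": 0, "jaw": 0.2},
    {"delta_pos": [0, -5.8, 6.6], "turn": 0, "jaw": 0.2},
    {"delta_pos": [0, -5.8, 6.6], "turn": 0, "jaw": 0.2}
  ]
}}

```text
clock: 6.0
tool_pos: [0.5176, -0.3546, 0.032]
eef_rot: [0.984, 0.18, 0.001, 0.001]
contact_force: [0.2, 0.3, -0.1]
opening: 0.8
```

```bash
python3 - <<'E'
from mv import *
from ov import *
go([.517,-.3505,-.023],21)
s,t,R=cur();t=t+[0,0,.043]
ov("side",vision.snapshot("side"),t,R,s["opening"],"pics/o4.png",340,220,110,100,5.4)
ov("top",vision.snapshot("top"),t,R,s["opening"],"pics/o4t.png",400,150,90,100,5.4)
E
```

```text
pos [ 0.5176 -0.3546  0.032 ] ang 20.71 -> delta [ 0.07 -0.42  5.5 ] turn -0.3
```

View pics/o4.png

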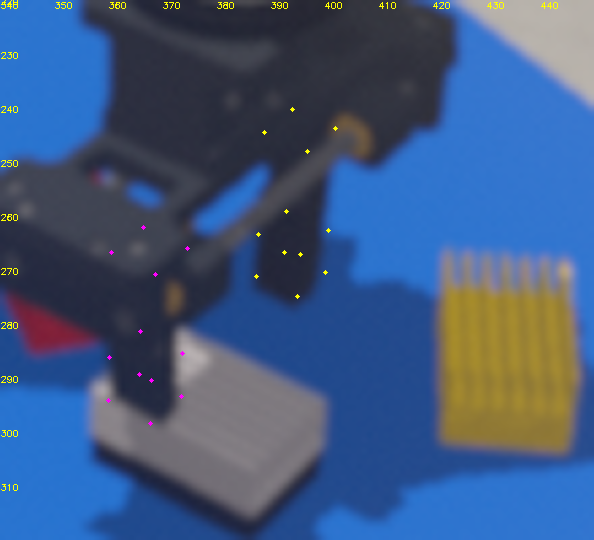

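View pics/o4t.png

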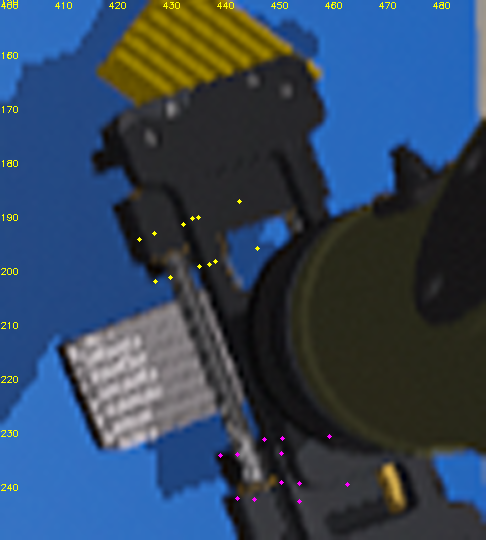

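Emit:
{"fn": "send_rows", "kwargs": {
  "series": [
    {"delta_pos": [0, -0.4, 1.5], "turn": 0, "jaw": 0.2},
    {"delta_pos": [0, -0.4, 3], "turn": 0, "jaw": 0.2},
    {"delta_pos": [0, -0.4, 4], "turn": 0, "jaw": 0.2},
    {"delta_pos": [0, -0.4, 4.5], "turn": 0, "jaw": 0.2},
    {"delta_pos": [0, -0.4, 4.5], "turn": 0, "jaw": 0.2}
  ]
}}

```text
clock: 6.52
tool_pos: [0.5145, -0.3492, -0.0153]
eef_rot: [0.984, 0.18, -0.0, -0.0]
contact_force: [-0.0, -0.0, 0.6]
opening: 0.803
```

```bash
python3 - <<'E'
from mv import *
from ov import *
go([.517,-.3505,-.023],21)
s,t,R=cur();t=t+[0,0,.043]
ov("side",vision.snapshot("side"),t,R,s["opening"],"pics/o5.png",340,220,110,100,5.4)
E
```

```text
pos [ 0.5145 -0.3492 -0.0153] ang 20.75 -> delta [0.18 0.21 0.77] turn -0.3
```

View pics/o5.png

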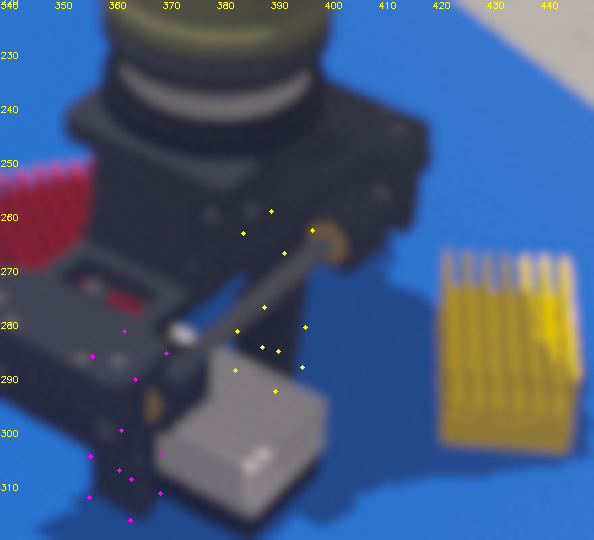

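Emit:
{"fn": "send_rows", "kwargs": {
  "series": [
    {"delta_pos": [0.1, 0.1, 0.7], "turn": 0, "jaw": 0.2},
    {"delta_pos": [0.1, 0.1, 0.7], "turn": 0, "jaw": 0.55},
    {"delta_pos": [0.1, 0.1, 0.7], "turn": 0, "jaw": 0.6},
    {"delta_pos": [0.1, 0.1, 0.7], "turn": 0, "jaw": 0.6},
    {"delta_pos": [0.1, 0.1, 0.7], "turn": 0, "jaw": 0.6},
    {"delta_pos": [0.1, 0.1, 0.7], "turn": 0, "jaw": 0.6},
    {"delta_pos": [0.1, 0.1, 0.7], "turn": 0, "jaw": 0.6},
    {"delta_pos": [0.1, 0.1, 0.7], "turn": 0, "jaw": 0.6}
  ],
  "force": 20
}}

```text
clock: 7.23
tool_pos: [0.5164, -0.3499, -0.0212]
eef_rot: [0.984, 0.18, 0.0, 0.0]
contact_force: [-0.5, -0.8, 2.1]
opening: 0.523
```

```bash
python3 - <<'E'
from mv import *
go([.517,-.3505,-.023],21); s=r.get_state();print(s["opening"]*88,s["contact_force"])
E
```

```text
pos [ 0.5164 -0.3499 -0.0212] ang 20.76 -> delta [0.03 0.08 0.18] turn -0.2
46.021064525388894 [-0.54012977 -0.75207582  2.05335951]
```

Gripped, with the opening at 46.0 mm. Lifting now.

Emit:
{"fn": "send_rows", "kwargs": {
  "series": [
    {"delta_pos": [0, 0, -2], "turn": 0, "jaw": 0.65},
    {"delta_pos": [0, 0, -5], "turn": 0, "jaw": 0.65},
    {"delta_pos": [0, 0, -9], "turn": 0, "jaw": 0.65},
    {"delta_pos": [0, 0, -12], "turn": 0, "jaw": 0.65},
    {"delta_pos": [0, 0, -12], "turn": 0, "jaw": 0.65},
    {"delta_pos": [0, 0, -12], "turn": 0, "jaw": 0.65}
  ],
  "force": 30
}}

```text
clock: 7.73
tool_pos: [0.517, -0.3502, 0.0997]
eef_rot: [0.984, 0.18, 0.001, 0.001]
contact_force: [0.0, 0.4, -3.2]
opening: 0.519
```

```bash
python3 - <<'E'
from mv import *
go([.5205,-.020,.09],-8.2); s=r.get_state();print(s["opening"]*88,s["contact_force"])
E
```

```text
pos [ 0.517  -0.3502  0.0997] ang 20.76 -> delta [ 12.03 -30.75   0.93] turn 29.0
45.680447064085364 [ 0.02753574  0.39392319 -3.20081896]
```

Emit:
{"fn": "send_rows", "kwargs": {
  "series": [
    {"delta_pos": [1, -2.5, 0], "turn": 3, "jaw": 0.65},
    {"delta_pos": [2.4, -6, 0], "turn": 7, "jaw": 0.65},
    {"delta_pos": [3.8, -9.6, 0], "turn": 12, "jaw": 0.65},
    {"delta_pos": [5.2, -13.2, 0], "turn": 17, "jaw": 0.65},
    {"delta_pos": [6.6, -16.8, 0], "turn": 22, "jaw": 0.65},
    {"delta_pos": [8, -20.4, 0], "turn": 26, "jaw": 0.65},
    {"delta_pos": [9.4, -24, 0], "turn": 29, "jaw": 0.65},
    {"delta_pos": [10.8, -27.4, 0], "turn": 29, "jaw": 0.65}
  ]
}}

```text
clock: 8.4
tool_pos: [0.5178, -0.0528, 0.0965]
eef_rot: [0.997, -0.073, -0.002, 0.0]
contact_force: [0.8, 0.6, -2.6]
opening: 0.52
```

Emit:
{"fn": "send_rows", "kwargs": {
  "series": [
    {"delta_pos": [-0.4, -2.3, 0.5], "turn": 0, "jaw": 0.65},
    {"delta_pos": [-0.5, -3.5, 1], "turn": 0, "jaw": 0.65},
    {"delta_pos": [-0.5, -3.5, 1.5], "turn": 0, "jaw": 0.65},
    {"delta_pos": [-0.5, -3.5, 2], "turn": 0, "jaw": 0.65},
    {"delta_pos": [-0.5, -3.5, 2], "turn": 0, "jaw": 0.65},
    {"delta_pos": [-0.5, -3.5, 2], "turn": 0, "jaw": 0.65}
  ]
}}

```text
clock: 8.9
tool_pos: [0.5196, -0.0227, 0.0778]
eef_rot: [0.997, -0.074, -0.001, 0.001]
contact_force: [-0.1, -0.1, -3.4]
opening: 0.519
```

```bash
python3 - <<'E'
from mv import *
go([.5205,-.020,.05],-8.2); s=r.get_state();print(s["opening"]*88,s["contact_force"])
E
```

```text
pos [ 0.5196 -0.0227  0.0778] ang -8.46 -> delta [ 0.05 -0.29  2.78] turn -0.3
45.69176860148237 [-0.09466251 -0.08446072 -3.42009119]
```

Emit:
{"fn": "send_rows", "kwargs": {
  "series": [
    {"delta_pos": [0, -0.3, 1.5], "turn": -0.2, "jaw": 0.65},
    {"delta_pos": [0, -0.3, 3], "turn": -0.2, "jaw": 0.65},
    {"delta_pos": [0, -0.3, 4], "turn": -0.2, "jaw": 0.65},
    {"delta_pos": [0, -0.3, 4], "turn": -0.2, "jaw": 0.65},
    {"delta_pos": [0, -0.3, 4], "turn": -0.2, "jaw": 0.65}
  ]
}}

```text
clock: 9.32
tool_pos: [0.5203, -0.0181, 0.0383]
eef_rot: [0.997, -0.071, -0.0, 0.0]
contact_force: [0.3, -0.0, -3.0]
opening: 0.519
```

```bash
python3 - <<'E'
from mv import *
from ov import *
go([.5205,-.020,.0],-8.2); s,t,R=cur()
for n,(x0,y0,w,h,f) in {"side":(240,130,130,110,5.8),"top":(190,140,150,120,5.2)}.items():
    im=vision.snapshot(n);cv2.imwrite(f"pics/raw_{n}6.png",im)
    im=im[y0:y0+h,x0:x0+w]; im=cv2.resize(im,None,fx=f,fy=f,interpolation=2)
    for sx in(-23,23):
        for sy in(-35,35):
            for z in(0,36):
                X=t+R@np.array([sx*1e-3,-sy*1e-3,0]);X[2]=t[2]+.0212+z*1e-3
                u=proj(n,X);cv2.circle(im,(int((u[0]-x0+.5)*f),int((u[1]-y0+.5)*f)),3,(0,255,255) if z else (255,0,255),-1)
    cv2.imwrite(f"pics/{n}6.png",im)
E
```

```text
pos [ 0.5203 -0.0181  0.0383] ang -8.13 -> delta [0.05 0.18 3.83] turn 0.1
```

View pics/side6.png

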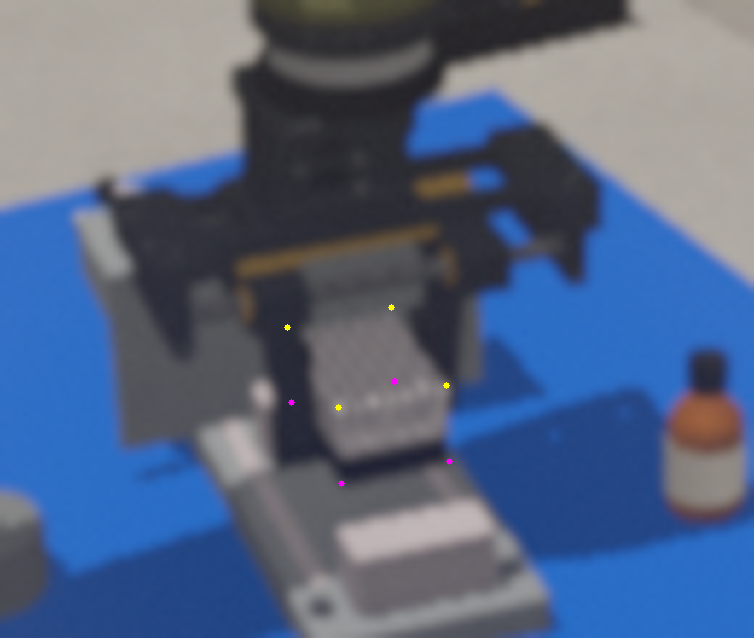

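View pics/top6.png

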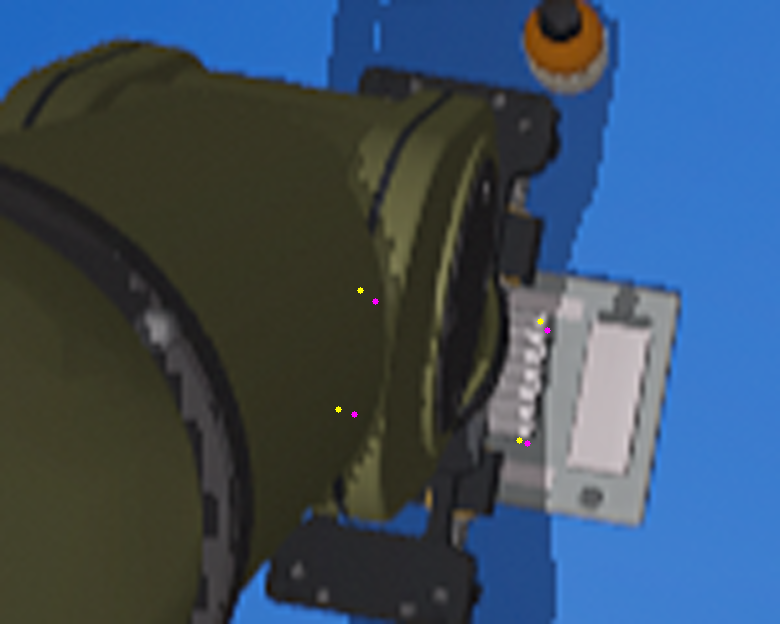

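Emit:
{"fn": "send_rows", "kwargs": {
  "series": [
    {"delta_pos": [0, 0.2, 1], "turn": 0, "jaw": 0.65},
    {"delta_pos": [0, 0.2, 2], "turn": 0, "jaw": 0.65},
    {"delta_pos": [0, 0.2, 2.8], "turn": 0, "jaw": 0.65},
    {"delta_pos": [0, 0.2, 3.2], "turn": 0, "jaw": 0.65},
    {"delta_pos": [0, 0.2, 3.2], "turn": 0, "jaw": 0.65},
    {"delta_pos": [0, 0.2, 3.2], "turn": 0, "jaw": 0.65}
  ]
}}

```text
clock: 9.92
tool_pos: [0.52, -0.0188, 0.006]
eef_rot: [0.998, -0.07, -0.0, -0.0]
contact_force: [0.5, -0.0, -3.3]
opening: 0.519
```

```bash
python3 - <<'E'
from mv import *
go([.5205,-.020,.0],-8.2);print(r.get_state()["contact_force"])
E
```

```text
pos [ 0.52   -0.0188  0.006 ] ang -8.02 -> delta [0.07 0.11 0.6 ] turn 0.2
[ 0.54671668 -0.03422998 -3.28212369]
```

Emit:
{"fn": "send_rows", "kwargs": {
  "series": [
    {"delta_pos": [0, 0.1, 0.2], "turn": 0.2, "jaw": 0.65},
    {"delta_pos": [0, 0.1, 0.4], "turn": 0.2, "jaw": 0.65},
    {"delta_pos": [0, 0.1, 0.4], "turn": 0.2, "jaw": 0.65},
    {"delta_pos": [0, 0.1, 0.4], "turn": 0.2, "jaw": 0.65}
  ]
}}

```text
clock: 10.25
tool_pos: [0.5202, -0.0198, 0.0026]
eef_rot: [0.997, -0.072, 0.0, -0.0]
contact_force: [0.1, -0.2, -3.3]
opening: 0.523
```

Emit:
{"fn": "send_rows", "kwargs": {
  "series": [
    {"delta_pos": [0, 0, 0.15], "turn": 0, "jaw": 0.65},
    {"delta_pos": [0, 0, 0.2], "turn": 0, "jaw": 0.65},
    {"delta_pos": [0, 0, 0.2], "turn": 0, "jaw": 0.65},
    {"delta_pos": [0, 0, 0.2], "turn": 0, "jaw": 0.65}
  ]
}}

```text
clock: 10.58
tool_pos: [0.5202, -0.0198, 0.0005]
eef_rot: [0.997, -0.072, 0.0, -0.0]
contact_force: [0.4, -0.2, -2.3]
opening: 0.519
```

Emit:
{"fn": "send_rows", "kwargs": {
  "series": [
    {"delta_pos": [0, 0, 0.1], "turn": 0, "jaw": 0.65},
    {"delta_pos": [0, 0, 0.15], "turn": 0, "jaw": 0.65},
    {"delta_pos": [0, 0, 0.15], "turn": 0, "jaw": 0.65},
    {"delta_pos": [0, 0, 0.15], "turn": 0, "jaw": 0.65}
  ]
}}

```text
clock: 10.92
tool_pos: [0.5201, -0.0198, -0.001]
eef_rot: [0.997, -0.072, -0.0, -0.0]
contact_force: [0.7, 0.0, -2.6]
opening: 0.517
```

Emit:
{"fn": "send_rows", "kwargs": {
  "series": [
    {"delta_pos": [0, 0, 0.1], "turn": 0, "jaw": 0.65},
    {"delta_pos": [0, 0, 0.15], "turn": 0, "jaw": 0.65},
    {"delta_pos": [0, 0, 0.15], "turn": 0, "jaw": 0.65},
    {"delta_pos": [0, 0, 0.15], "turn": 0, "jaw": 0.65}
  ]
}}

```text
clock: 11.25
tool_pos: [0.5203, -0.0199, -0.0013]
eef_rot: [0.997, -0.072, 0.0, -0.0]
contact_force: [-1.5, 0.4, 9.3]
opening: 0.518
```

Emit:
{"fn": "send_rows", "kwargs": {
  "series": [
    {"delta_pos": [0, 0, -0.1], "turn": 0, "jaw": 0.65},
    {"delta_pos": [0, 0, -0.1], "turn": 0, "jaw": 0.4},
    {"delta_pos": [0, 0, -0.1], "turn": 0, "jaw": 0.35},
    {"delta_pos": [0, 0, -0.1], "turn": 0, "jaw": 0.35},
    {"delta_pos": [0, 0, -0.1], "turn": 0, "jaw": 0.35}
  ]
}}

```text
clock: 11.67
tool_pos: [0.5203, -0.0199, -0.0015]
eef_rot: [0.997, -0.072, 0.0, -0.0]
contact_force: [-0.1, 0.2, -0.1]
opening: 0.652
```

```bash
python3 - <<'E'
from mv import *
s=r.get_state();print(s["contact_force"],s["opening"],s["moment"])
E
```

```text
[-0.09480815  0.16911737 -0.13881794] 0.6518599204228358 [-0.05705621  0.10211213  0.00381726]
```

Emit:
{"fn": "send_rows", "kwargs": {
  "series": [
    {"delta_pos": [0, 0, -1], "turn": 0, "jaw": 0.35},
    {"delta_pos": [0, 0, -3], "turn": 0, "jaw": 0.35},
    {"delta_pos": [0, 0, -6], "turn": 0, "jaw": 0.35},
    {"delta_pos": [0, 0, -10], "turn": 0, "jaw": 0.35},
    {"delta_pos": [-2, -3, -12], "turn": 0, "jaw": 0.5},
    {"delta_pos": [-4, -6, -12], "turn": 0, "jaw": 0.8},
    {"delta_pos": [-6, -9, -12], "turn": 0, "jaw": 1},
    {"delta_pos": [-8, -12, -12], "turn": 0, "jaw": 1}
  ]
}}

```text
clock: 12.33
tool_pos: [0.4579, 0.1116, 0.1198]
eef_rot: [0.997, -0.072, 0.001, -0.001]
contact_force: [0.4, 1.2, -1.1]
opening: 0.374
```

Emit:
{"fn": "send_rows", "kwargs": {
  "series": [
    {"delta_pos": [-1, -4, 0], "turn": 0, "jaw": 1},
    {"delta_pos": [-3, -8, 0], "turn": 0, "jaw": 1},
    {"delta_pos": [-5, -12, 0], "turn": 0, "jaw": 1},
    {"delta_pos": [-7, -16, 0], "turn": 0, "jaw": 1},
    {"delta_pos": [-7, -16, 0], "turn": 0, "jaw": 1},
    {"delta_pos": [-7, -16, 0], "turn": 0, "jaw": 1}
  ]
}}

```text
clock: 12.83
tool_pos: [0.4099, 0.2833, 0.1189]
eef_rot: [0.998, -0.068, -0.0, -0.001]
contact_force: [0.1, -0.1, -0.3]
opening: 0.007
```

```bash
python3 - <<'E'
from mv import *
from ov import *
s=r.get_state();print(s["tool_pos"],s["opening"],s["contact_force"],s["moment"])
for n,(x0,y0,w,h,f) in {"side":(240,130,120,110,5.8),"top":(145,140,190,110,4.2)}.items():
    im=vision.snapshot(n);cv2.imwrite(f"pics/raw_{n}7.png",im)
    a=cv2.resize(im[y0:y0+h,x0:x0+w],None,fx=f,fy=f,interpolation=2)
    for i in range(0,w,10): cv2.putText(a,str(x0+i),(int(i*f),8),0,.3,(0,255,255),1)
    for i in range(0,h,10): cv2.putText(a,str(y0+i),(0,int(i*f)+4),0,.3,(0,255,255),1)
    cv2.imwrite(f"pics/{n}7.png",a)
E
```

```text
[0.40991322 0.28328255 0.11885551] 0.007447739210607229 [ 0.13475139 -0.14294545 -0.34567581] [-0.10597962  0.00530915 -0.01653711]
```

View pics/side7.png

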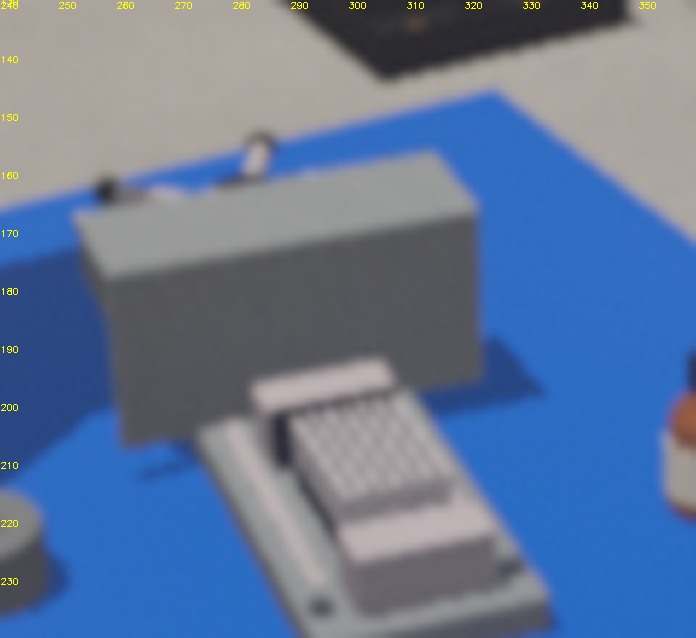

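View pics/top7.png

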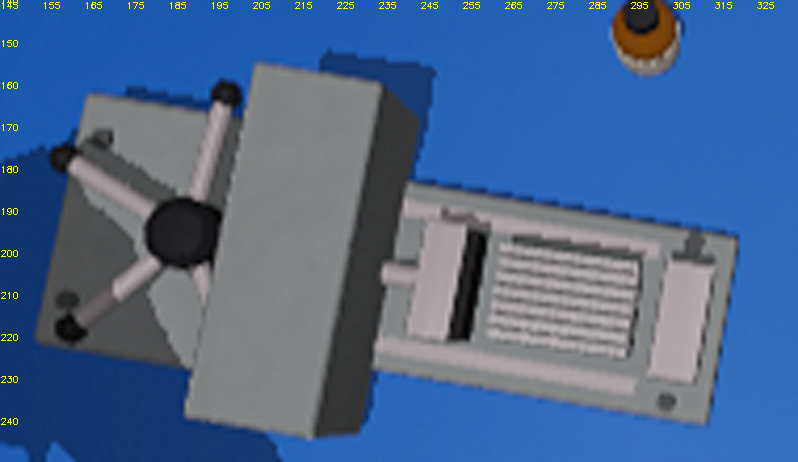

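```bash
python3 - <<'E'
from h import *
f=lambda a:px(145,140,4.2,a)
p=[.5285,.0386,-.1436]
def inv(X):
    c,s=np.cos(p[2]),np.sin(p[2]);d=X[:2]-p[:2];return (np.array([c*d[0]+s*d[1],-s*d[0]+c*d[1]])*1e3).round(1)
for z,L in((.056,[(642,257),(629,357),(503,238),(488,338)]),(.05,[(668,254),(648,378),(464,224),(447,338)])):
    q=[inv(back("top",f(a),z)) for a in L];print(q,np.mean(q,0))
s=lambda a:px(240,130,5.8,a)
for z,L in((.056,[(452,475),(345,505),(390,395),(290,415)]),(.05,[(470,495),(338,530),(395,380),(257,408)])):
    q=[inv(back("side",s(a),z)) for a in L];print(q,np.mean(q,0))
E
```

```text
[array([ 28.8, -96.8]), array([-21.4, -99.1]), array([ 26.5, -26.8]), array([-23.8, -28.6])] [  2.525 -62.825]
[array([  33., -109.]), array([ -30. , -109.8]), array([30.7, -5.2]), array([-27.2,  -7.4])] [  1.625 -57.85 ]
[array([ 22.6, -97.4]), array([ -25., -103.]), array([ 19.5, -26.8]), array([-25.1, -26.9])] [ -2.    -63.525]
[array([  27.4, -105.5]), array([ -30.6, -110.6]), array([28.6, -5.6]), array([-34. ,  -6.3])] [ -2.15 -57.  ]
```

```bash
cat > st.py <<'E'
from mv import *
HUB=np.array([.545,.155])
def pose(phi,off,rad=.045):   # phi spoke world deg
    a=np.radians(phi);e=np.array([np.cos(a),np.sin(a)]);n=np.array([-e[1],e[0]])
    return HUB+e*rad+n*off
def torque():
    s=r.get_state();t=np.array(s["tool_pos"]);F=s["contact_force"];d=t[:2]-HUB
    return -(s["moment"][2]+d[0]*F[1]-d[1]*F[0]), -(d[0]*F[1]-d[1]*F[0]), -s["moment"][2]
E
python3 - <<'E'
from st import *
print(r.get_state()["q"])
go([*pose(132,.022),.11],132)
E
```

```text
[-0.82369621  0.69333888  0.22359229  2.04794133 -0.34095668  0.43491687
 -0.48307654]
pos [0.412  0.2778 0.1189] ang -8.24 -> delta [10.05  9.06  0.9 ] turn -140.2
```

Emit:
{"fn": "send_rows", "kwargs": {
  "series": [
    {"delta_pos": [2, 2, 0], "turn": -7, "jaw": 1},
    {"delta_pos": [4, 4, 0], "turn": -14, "jaw": 1},
    {"delta_pos": [6, 6, 0], "turn": -21, "jaw": 1},
    {"delta_pos": [8, 7.5, 0], "turn": -28, "jaw": 1},
    {"delta_pos": [10, 9, 0], "turn": -35, "jaw": 1},
    {"delta_pos": [10, 9, 0], "turn": -42, "jaw": 1},
    {"delta_pos": [10, 9, 0], "turn": -49, "jaw": 1},
    {"delta_pos": [10, 9, 0], "turn": -56, "jaw": 1}
  ]
}}

```text
clock: 13.6
tool_pos: [0.4988, 0.1707, 0.1187]
eef_rot: [0.915, 0.405, -0.0, 0.001]
contact_force: [1.1, -0.1, -1.0]
opening: 0.008
```

Emit:
{"fn": "send_rows", "kwargs": {
  "series": [
    {"delta_pos": [0, 0, 0], "turn": -7, "jaw": 1},
    {"delta_pos": [0, 0, 0], "turn": -14, "jaw": 1},
    {"delta_pos": [0, 0, 0], "turn": -21, "jaw": 1},
    {"delta_pos": [0, 0, 0], "turn": -28, "jaw": 1},
    {"delta_pos": [0, 0, 0], "turn": -35, "jaw": 1},
    {"delta_pos": [0, 0, 0], "turn": -42, "jaw": 1},
    {"delta_pos": [0, 0, 0], "turn": -49, "jaw": 1},
    {"delta_pos": [0, 0, 0], "turn": -56, "jaw": 1}
  ]
}}

```text
clock: 14.27
tool_pos: [0.4985, 0.1712, 0.1186]
eef_rot: [0.617, 0.787, -0.001, 0.001]
contact_force: [-0.1, -0.6, 0.9]
opening: 0.007
```

Emit:
{"fn": "send_rows", "kwargs": {
  "series": [
    {"delta_pos": [0, 0, 0], "turn": -7, "jaw": 1},
    {"delta_pos": [0, 0, 0], "turn": -14, "jaw": 1},
    {"delta_pos": [0, 0, 0], "turn": -21, "jaw": 1},
    {"delta_pos": [0, 0, 0], "turn": -28, "jaw": 1},
    {"delta_pos": [0, 0, 0], "turn": -28, "jaw": 1},
    {"delta_pos": [0, 0, 0], "turn": -28, "jaw": 1}
  ]
}}

```text
clock: 14.77
tool_pos: [0.4983, 0.1723, 0.1184]
eef_rot: [0.412, 0.911, -0.001, 0.0]
contact_force: [0.5, -0.4, 0.9]
opening: -0.0
```

```bash
python3 - <<'E'
from st import *
from ov import *
print(r.get_state()["q"])
go([*pose(132,.022),.08],132)
s,t,R=cur();t=t+[0,0,.043]
im=vision.snapshot("top");cv2.imwrite("pics/raw_t8.png",im)
ov("top",im,t,R,s["opening"],"pics/o8.png",140,130,120,110,5)
E
```

```text
[-0.13839543  0.73796102 -0.4688465   1.93774108  0.56990533  0.60085111
  1.30889241]
pos [0.4983 0.1723 0.1184] ang 131.35 -> delta [0.09 0.12 3.84] turn -0.7
```

View pics/o8.png

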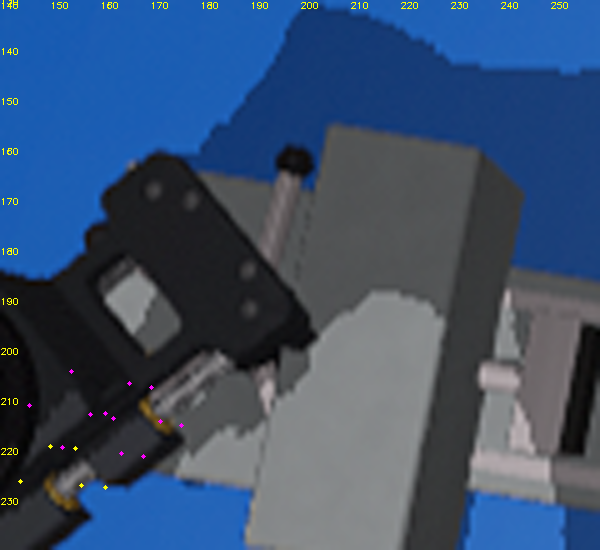

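Emit:
{"fn": "send_rows", "kwargs": {
  "series": [
    {"delta_pos": [0.1, 0.1, 1.5], "turn": -0.7, "jaw": 1},
    {"delta_pos": [0.1, 0.1, 3], "turn": -0.7, "jaw": 1},
    {"delta_pos": [0.1, 0.1, 4.5], "turn": -0.7, "jaw": 1},
    {"delta_pos": [0.1, 0.1, 5.5], "turn": -0.7, "jaw": 1},
    {"delta_pos": [0.1, 0.1, 5.5], "turn": -0.7, "jaw": 1},
    {"delta_pos": [0.1, 0.1, 5.5], "turn": -0.7, "jaw": 1}
  ]
}}

```text
clock: 15.32
tool_pos: [0.4978, 0.1763, 0.0634]
eef_rot: [0.404, 0.915, -0.0, -0.0]
contact_force: [-0.4, -0.2, -0.2]
opening: 0.003
```

```bash
python3 - <<'E'
from st import *
from ov import *
go([*pose(132,.014),.033],132);print(r.get_state()["contact_force"])
s,t,R=cur();t=t+[0,0,.043]
im=vision.snapshot("top")
ov("top",im,t,R,s["opening"],"pics/o9.png",140,130,120,110,5)
ov("side",vision.snapshot("side"),t,R,s["opening"],"pics/o9s.png",230,110,120,110,5)
E
```

```text
pos [0.4978 0.1763 0.0634] ang 132.4 -> delta [-0.24  0.68  3.04] turn 0.4
[-0.42858659 -0.16387505 -0.20752234]
```

View pics/o9.png

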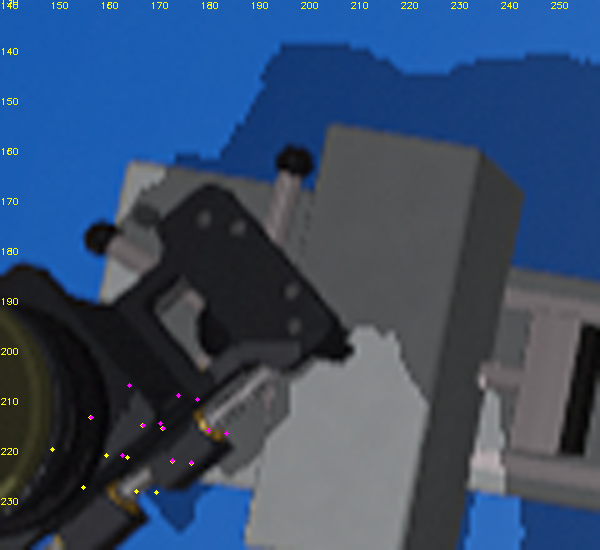

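View pics/o9s.png

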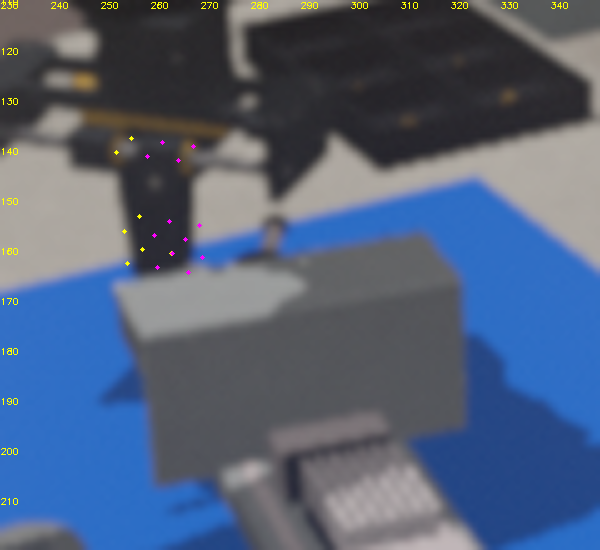

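```bash
python3 - <<'E'
from st import *
from h import *
s,t,R=cur()
for z in (.13,.15,.16,.17): 
    for y in(-.0375,.0375):
        X=t+R@np.array([-.0935,y,0]);X[2]=z;print(z,y,proj("side",X).round(0),X.round(3))
E
```

```text
0.13 -0.0375 [289. 160.] [0.534 0.083 0.13 ]
0.13 0.0375 [300. 148.] [0.589 0.133 0.13 ]
0.15 -0.0375 [289. 153.] [0.534 0.083 0.15 ]
0.15 0.0375 [300. 141.] [0.589 0.133 0.15 ]
0.16 -0.0375 [288. 149.] [0.534 0.083 0.16 ]
0.16 0.0375 [300. 138.] [0.589 0.133 0.16 ]
0.17 -0.0375 [288. 146.] [0.534 0.083 0.17 ]
0.17 0.0375 [299. 134.] [0.589 0.133 0.17 ]
```

Emit:
{"fn": "send_rows", "kwargs": {
  "series": [
    {"delta_pos": [-0.2, 0, 1], "turn": 0.4, "jaw": 1},
    {"delta_pos": [-0.2, 0, 2], "turn": 0.4, "jaw": 1},
    {"delta_pos": [-0.2, 0, 3], "turn": 0.4, "jaw": 1},
    {"delta_pos": [-0.2, 0, 3], "turn": 0.4, "jaw": 1},
    {"delta_pos": [-0.2, 0, 3], "turn": 0.4, "jaw": 1}
  ]
}}

```text
clock: 15.83
tool_pos: [0.4987, 0.175, 0.0326]
eef_rot: [0.406, 0.914, -0.001, -0.001]
contact_force: [-0.4, 0.3, -0.1]
opening: 0.007
```

```bash
cat >> st.py <<'E'
def arc(phis,off=.014,rad=.045,z=.033):
    s,t,R=cur();a0=np.degrees(np.arctan2(R[1,0],R[0,0]))
    for ph in phis:
        p=np.array([*pose(ph,off,rad),z]);d=R.T@(p-t)*100
        print(ph,d.round(2).tolist(),round(-((ph-a0+180)%360-180),1))
def rep():
    s=r.get_state();t=np.array(s["tool_pos"]);print("F",s["contact_force"].round(2),"M",s["moment"].round(3),"torque",[round(x,3) for x in torque()])
    R=Ro.from_quat(s["eef_rot"]).as_matrix();a=np.degrees(np.arctan2(R[1,0],R[0,0]))
    d=t[:2]-HUB;e=np.array([np.cos(np.radians(a)),np.sin(np.radians(a))]);n=np.array([-e[1],e[0]])
    print("pos",t.round(4),"ang",a.round(2),"rad",(d@e).round(4),"off",(d@n).round(4),"phi(off14)",(a+np.degrees(np.arctan2(d@n,d@e)-np.arctan2(.014,d@e))).round(1), "F_tan",(s["contact_force"][:2]@n).round(2),"F_rad",(s["contact_force"][:2]@e).round(2))
E
python3 - <<'E'
from st import *
rep(); arc([132,130,127,123,118,113])
E
```

```text
F [-0.37  0.34 -0.08] M [ 0.12   0.054 -0.033] torque [np.float64(0.041), np.float64(0.009), np.float64(0.033)]
pos [0.4987 0.175  0.0326] ang 132.08 rad 0.0459 off 0.021 phi(off14) 139.7 F_tan 0.04 F_rad 0.5
132 [-0.09, 0.7, -0.04] 0.1
130 [-0.04, 0.86, -0.04] 2.1
127 [0.01, 1.1, -0.04] 5.1
123 [0.07, 1.43, -0.04] 9.1
118 [0.11, 1.84, -0.04] 14.1
113 [0.12, 2.25, -0.04] 19.1
```

Emit:
{"fn": "send_rows", "kwargs": {
  "series": [
    {"delta_pos": [-0.1, 0.4, 0], "turn": 0, "jaw": 1},
    {"delta_pos": [-0.1, 0.7, 0], "turn": 0, "jaw": 1},
    {"delta_pos": [-0.05, 0.9, 0], "turn": 2, "jaw": 1},
    {"delta_pos": [0, 1.1, 0], "turn": 5, "jaw": 1},
    {"delta_pos": [0.05, 1.4, 0], "turn": 9, "jaw": 1},
    {"delta_pos": [0.1, 1.8, 0], "turn": 14, "jaw": 1}
  ]
}}

```text
clock: 16.33
tool_pos: [0.5109, 0.1876, 0.0337]
eef_rot: [0.517, 0.856, -0.001, -0.001]
contact_force: [-3.2, -1.6, 2.1]
opening: 0.006
```

```bash
python3 - <<'E'
from st import *
rep(); arc([113,108,103,98,93,88,83,78])
E
```

```text
F [-3.16 -1.58  2.13] M [-0.183  0.561  0.014] torque [np.float64(-0.171), np.float64(-0.157), np.float64(-0.014)]
pos [0.5109 0.1876 0.0337] ang 117.77 rad 0.0447 off 0.0149 phi(off14) 118.9 F_tan 3.53 F_rad 0.08
113 [0.13, 0.47, 0.06] 4.8
108 [0.2, 0.88, 0.06] 9.8
103 [0.23, 1.29, 0.06] 14.8
98 [0.23, 1.7, 0.06] 19.8
93 [0.2, 2.11, 0.06] 24.8
88 [0.13, 2.51, 0.06] 29.8
83 [0.02, 2.91, 0.06] 34.8
78 [-0.12, 3.3, 0.06] 39.8
```

Emit:
{"fn": "send_rows", "kwargs": {
  "series": [
    {"delta_pos": [0.1, 0.5, 0], "turn": 5, "jaw": 1},
    {"delta_pos": [0.2, 0.9, 0], "turn": 10, "jaw": 1},
    {"delta_pos": [0.25, 1.3, 0], "turn": 15, "jaw": 1},
    {"delta_pos": [0.25, 1.7, 0], "turn": 20, "jaw": 1},
    {"delta_pos": [0.2, 2.1, 0], "turn": 25, "jaw": 1},
    {"delta_pos": [0.15, 2.5, 0], "turn": 30, "jaw": 1},
    {"delta_pos": [0, 2.9, 0], "turn": 35, "jaw": 1},
    {"delta_pos": [-0.1, 3.3, 0], "turn": 40, "jaw": 1}
  ]
}}

```text
clock: 17.0
tool_pos: [0.5399, 0.203, 0.0336]
eef_rot: [0.778, 0.628, -0.001, -0.001]
contact_force: [-4.6, -1.8, 1.8]
opening: 0.003
```

```bash
python3 - <<'E'
from st import *
rep(); arc([75,70,65,60,55,50,45,40])
E
```

```text
F [-4.62 -1.81  1.79] M [-0.215  0.787  0.002] torque [np.float64(-0.233), np.float64(-0.231), np.float64(-0.002)]
pos [0.5399 0.203  0.0336] ang 77.77 rad 0.0458 off 0.0152 phi(off14) 79.1 F_tan 4.13 F_rad -2.74
75 [-0.02, 0.34, 0.06] 2.8
70 [0.07, 0.74, 0.06] 7.8
65 [0.12, 1.15, 0.06] 12.8
60 [0.13, 1.56, 0.05] 17.8
55 [0.11, 1.97, 0.05] 22.8
50 [0.06, 2.37, 0.05] 27.8
45 [-0.04, 2.78, 0.05] 32.8
40 [-0.16, 3.17, 0.05] 37.8
```

Emit:
{"fn": "send_rows", "kwargs": {
  "series": [
    {"delta_pos": [0, 0.35, 0], "turn": 3, "jaw": 1},
    {"delta_pos": [0.05, 0.75, 0], "turn": 8, "jaw": 1},
    {"delta_pos": [0.1, 1.15, 0], "turn": 13, "jaw": 1},
    {"delta_pos": [0.1, 1.55, 0], "turn": 18, "jaw": 1},
    {"delta_pos": [0.1, 1.95, 0], "turn": 23, "jaw": 1},
    {"delta_pos": [0.05, 2.35, 0], "turn": 28, "jaw": 1},
    {"delta_pos": [0, 2.75, 0], "turn": 33, "jaw": 1},
    {"delta_pos": [-0.15, 3.15, 0], "turn": 38, "jaw": 1}
  ]
}}

```text
clock: 17.67
tool_pos: [0.5692, 0.1968, 0.0335]
eef_rot: [0.94, 0.341, -0.002, -0.002]
contact_force: [-5.7, 2.7, 2.6]
opening: 0.007
```

```bash
python3 - <<'E'
from st import *
from ov import *
rep(); arc([37,34,30,26,22])
im=vision.snapshot("top");a=cv2.resize(im[140:250,140:330],None,fx=4.2,fy=4.2,interpolation=2);cv2.imwrite("pics/t10.png",a)
E
```

```text
F [-5.74  2.75  2.57] M [ 0.421  1.151 -0.118] torque [np.float64(-0.189), np.float64(-0.307), np.float64(0.118)]
pos [0.5692 0.1968 0.0335] ang 39.84 rad 0.0454 off 0.0166 phi(off14) 42.8 F_tan 5.79 F_rad -2.65
37 [0.02, 0.49, 0.05] 2.8
34 [0.08, 0.73, 0.04] 5.8
30 [0.13, 1.05, 0.04] 9.8
26 [0.16, 1.38, 0.04] 13.8
22 [0.17, 1.71, 0.04] 17.8
```

View pics/t10.png

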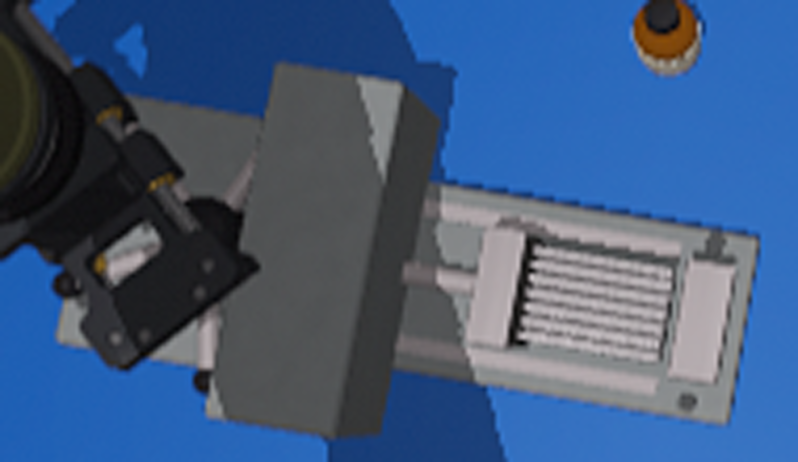

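Emit:
{"fn": "send_rows", "kwargs": {
  "series": [
    {"delta_pos": [0, 0.5, 0], "turn": 3, "jaw": 1},
    {"delta_pos": [0.1, 0.75, 0], "turn": 6, "jaw": 1},
    {"delta_pos": [0.1, 1.05, 0], "turn": 10, "jaw": 1},
    {"delta_pos": [0.15, 1.4, 0], "turn": 14, "jaw": 1},
    {"delta_pos": [0.15, 1.7, 0], "turn": 18, "jaw": 1}
  ]
}}

```text
clock: 18.13
tool_pos: [0.5816, 0.1855, 0.0334]
eef_rot: [0.982, 0.19, -0.002, -0.002]
contact_force: [-5.4, 2.9, 2.4]
opening: 0.002
```

```bash
python3 - <<'E'
from st import *
rep(); arc([20,17,14])
E
```

```text
F [-5.44  2.91  2.43] M [ 0.606  1.11  -0.084] torque [np.float64(-0.188), np.float64(-0.272), np.float64(0.084)]
pos [0.5816 0.1855 0.0334] ang 21.96 rad 0.0453 off 0.0146 phi(off14) 22.7 F_tan 4.73 F_rad -3.96
20 [0.01, 0.22, 0.04] 2.0
17 [0.07, 0.46, 0.04] 5.0
14 [0.12, 0.7, 0.04] 8.0
```

Emit:
{"fn": "send_rows", "kwargs": {
  "series": [
    {"delta_pos": [0, -0.7, 0], "turn": 0, "jaw": 1},
    {"delta_pos": [0, -0.8, -1], "turn": 0, "jaw": 1},
    {"delta_pos": [0, -0.8, -3], "turn": 0, "jaw": 1},
    {"delta_pos": [0, -0.8, -5.5], "turn": -5, "jaw": 1},
    {"delta_pos": [0, -0.8, -5.5], "turn": -12, "jaw": 1},
    {"delta_pos": [0, -0.8, -5.5], "turn": -19, "jaw": 1},
    {"delta_pos": [0, -0.8, -5.5], "turn": -26, "jaw": 1},
    {"delta_pos": [0, -0.8, -5.5], "turn": -33, "jaw": 1}
  ]
}}

```text
clock: 18.8
tool_pos: [0.5823, 0.1905, 0.09]
eef_rot: [0.885, 0.466, 0.001, 0.0]
contact_force: [-0.5, 0.9, 0.3]
opening: 0.004
```

```bash
python3 - <<'E'
from st import *
from ov import *
rep(); go([*pose(94,.022),.09],94)
im=vision.snapshot("top");a=cv2.resize(im[140:250,140:330],None,fx=4.2,fy=4.2,interpolation=2);cv2.imwrite("pics/t11.png",a)
E
```

```text
F [-0.45  0.94  0.31] M [-0.064  0.01   0.004] torque [np.float64(-0.055), np.float64(-0.051), np.float64(-0.004)]
pos [0.5823 0.1905 0.09  ] ang 55.52 rad 0.0504 off -0.0107 phi(off14) 28.0 F_tan 0.9 F_rad 0.51
pos [0.5823 0.1905 0.09  ] ang 55.52 -> delta [-2.89 -5.59 -0.02] turn -38.5
```

View pics/t11.png

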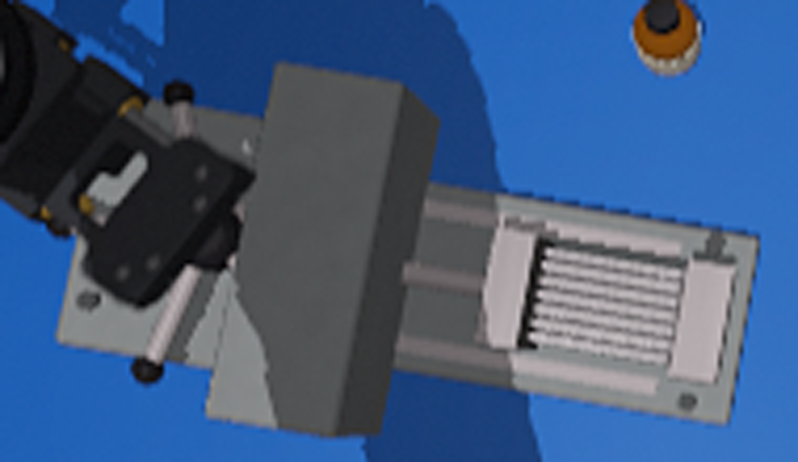

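```bash
python3 - <<'E'
from st import *
from h import *
for u in((182,161.8),(174.7,227.8)):
    q=back("top",u,.078)[:2]-HUB;print(np.degrees(np.arctan2(q[1],q[0])),np.hypot(*q))
E
```

```text
16.75786819424394 0.07330036788282969
156.9663031916687 0.07056861240796077
```

```bash
python3 - <<'E'
from st import *
go([*pose(87,.023),.09],87)
E
```

```text
pos [0.5824 0.1902 0.0898] ang 55.79 -> delta [-2.35 -5.41 -0.03] turn -31.2
```

Emit:
{"fn": "send_rows", "kwargs": {
  "series": [
    {"delta_pos": [-1, -1.8, 0], "turn": -7, "jaw": 1},
    {"delta_pos": [-2, -3.6, 0], "turn": -14, "jaw": 1},
    {"delta_pos": [-2.3, -5.4, 0], "turn": -21, "jaw": 1},
    {"delta_pos": [-2.3, -5.4, 0], "turn": -28, "jaw": 1},
    {"delta_pos": [-2.3, -5.4, 0], "turn": -31, "jaw": 1},
    {"delta_pos": [-2.3, -5.4, 0], "turn": -31, "jaw": 1},
    {"delta_pos": [-2.3, -5.4, 0], "turn": -31, "jaw": 1}
  ]
}}

```text
clock: 19.43
tool_pos: [0.5246, 0.2023, 0.0891]
eef_rot: [0.732, 0.681, 0.001, 0.0]
contact_force: [0.0, -0.2, 0.1]
opening: 0.004
```

```bash
python3 - <<'E'
from st import *
go([*pose(87,.023),.033],87)
E
```

```text
pos [0.5246 0.2023 0.0891] ang 85.89 -> delta [-0.12 -0.02  5.61] turn -1.1
```

Emit:
{"fn": "send_rows", "kwargs": {
  "series": [
    {"delta_pos": [-0.1, 0, 1.5], "turn": -1, "jaw": 1},
    {"delta_pos": [-0.1, 0, 3], "turn": -1, "jaw": 1},
    {"delta_pos": [-0.1, 0, 4.5], "turn": -1, "jaw": 1},
    {"delta_pos": [-0.1, 0, 5.6], "turn": -1, "jaw": 1},
    {"delta_pos": [-0.1, 0, 5.6], "turn": -1, "jaw": 1},
    {"delta_pos": [-0.1, 0, 5.6], "turn": -1, "jaw": 1}
  ]
}}

```text
clock: 19.93
tool_pos: [0.5237, 0.2011, 0.0323]
eef_rot: [0.725, 0.688, -0.0, 0.0]
contact_force: [0.2, 0.8, -0.1]
opening: 0.004
```

```bash
python3 - <<'E'
from st import *
rep(); arc([87,85,82,79,76,73,70])
E
```

```text
F [ 0.22  0.82 -0.06] M [ 0.035 -0.008 -0.01 ] torque [np.float64(0.038), np.float64(0.028), np.float64(0.01)]
pos [0.5237 0.2011 0.0323] ang 87.01 rad 0.0449 off 0.0237 phi(off14) 97.5 F_tan -0.18 F_rad 0.83
87 [0.01, 0.97, -0.07] 0.0
85 [0.06, 1.13, -0.07] 2.0
82 [0.12, 1.37, -0.07] 5.0
79 [0.16, 1.61, -0.07] 8.0
76 [0.2, 1.85, -0.07] 11.0
73 [0.22, 2.1, -0.07] 14.0
70 [0.22, 2.35, -0.07] 17.0
```

Emit:
{"fn": "send_rows", "kwargs": {
  "series": [
    {"delta_pos": [0, 0.5, 0], "turn": 0, "jaw": 1},
    {"delta_pos": [0, 0.9, 0], "turn": 0, "jaw": 1},
    {"delta_pos": [0.05, 1.15, 0], "turn": 2, "jaw": 1},
    {"delta_pos": [0.1, 1.4, 0], "turn": 5, "jaw": 1},
    {"delta_pos": [0.15, 1.6, 0], "turn": 8, "jaw": 1},
    {"delta_pos": [0.2, 1.8, 0], "turn": 10.5, "jaw": 1}
  ]
}}

```text
clock: 20.43
tool_pos: [0.5401, 0.2029, 0.033]
eef_rot: [0.786, 0.618, -0.001, -0.001]
contact_force: [-5.7, 1.2, 3.3]
opening: 0.008
```

```bash
python3 - <<'E'
from st import *
rep(); arc([74,72,70,68,66,64])
E
```

```text
F [-5.71  1.24  3.35] M [0.235 1.138 0.016] torque [np.float64(-0.283), np.float64(-0.267), np.float64(-0.016)]
pos [0.5401 0.2029 0.033 ] ang 76.38 rad 0.0454 off 0.016 phi(off14) 78.7 F_tan 5.84 F_rad -0.14
74 [0.02, 0.39, -0.0] 2.4
72 [0.06, 0.55, -0.0] 4.4
70 [0.09, 0.71, -0.0] 6.4
68 [0.12, 0.87, -0.0] 8.4
66 [0.14, 1.03, -0.0] 10.4
64 [0.16, 1.2, -0.0] 12.4
```

```bash
python3 - <<'E'
from st import *
from ov import *
im=vision.snapshot("top");cv2.imwrite("pics/raw_t12.png",im);a=cv2.resize(im[180:245,225:325],None,fx=7,fy=7,interpolation=2);cv2.imwrite("pics/t12.png",a)
rep()
im=vision.snapshot("side");cv2.imwrite("pics/raw_s12.png",im);a=cv2.resize(im[180:245,265:345],None,fx=8,fy=8,interpolation=2);cv2.imwrite("pics/s12.png",a)
rep()
E
```

```text
F [-4.82  0.42  3.41] M [0.212 1.038 0.065] torque [np.float64(-0.294), np.float64(-0.229), np.float64(-0.065)]
pos [0.5404 0.2029 0.033 ] ang 76.27 rad 0.0454 off 0.0158 phi(off14) 78.3 F_tan 4.78 F_rad -0.74
F [-4.52  0.07  4.57] M [0.184 0.946 0.044] torque [np.float64(-0.26), np.float64(-0.216), np.float64(-0.044)]
pos [0.5404 0.2028 0.033 ] ang 76.45 rad 0.0454 off 0.0156 phi(off14) 78.3 F_tan 4.41 F_rad -1.0
```

View pics/t12.png

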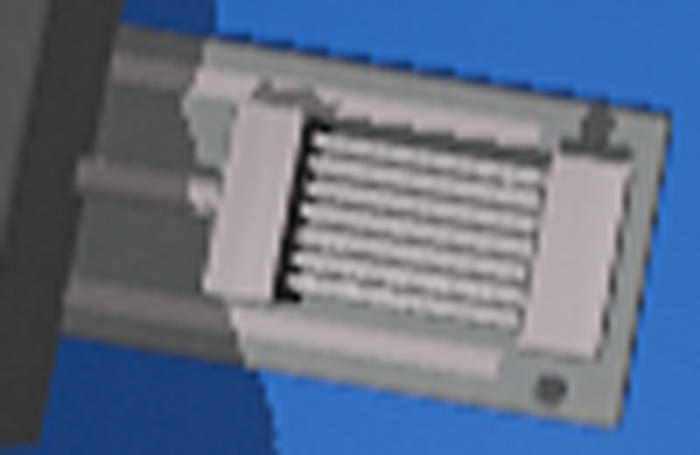

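View pics/s12.png

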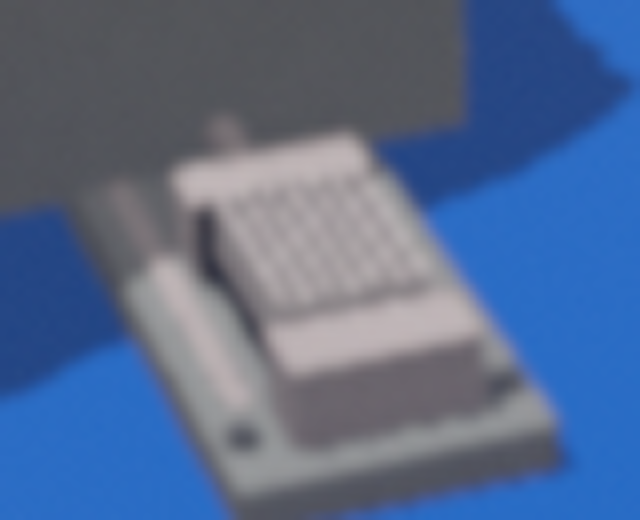

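```bash
python3 - <<'E'
from h import *
f=lambda a:px(225,180,7,a)
p=[.5285,.0386,-.1436]
def inv(X):
    c,s=np.cos(p[2]),np.sin(p[2]);d=X[:2]-p[:2];return (np.array([c*d[0]+s*d[1],-s*d[0]+c*d[1]])*1e3).round(1)
for z,L in((.05,[(303,105),(272,298),(556,152),(522,345)]),(.056,[(552,165),(520,325),(325,128),(290,295)])):
    print([inv(back("top",f(a),z)) for a in L])
E
```

```text
[array([ 31.8, -32.4]), array([-27. , -33.8]), array([  30.6, -110.1]), array([ -28.3, -110.1])]
[array([  26. , -109.9]), array([ -22.7, -108.8]), array([ 25.6, -41.1]), array([-25.3, -39.8])]
```

Emit:
{"fn": "send_rows", "kwargs": {
  "series": [
    {"delta_pos": [0, 0.05, 0], "turn": 0.5, "jaw": 1},
    {"delta_pos": [0, 0.1, 0], "turn": 1, "jaw": 1}
  ]
}}

```text
clock: 20.7
tool_pos: [0.5408, 0.2029, 0.033]
eef_rot: [0.791, 0.612, -0.001, -0.001]
contact_force: [-6.8, 1.5, 4.0]
opening: 0.005
```

```bash
python3 - <<'E'
from st import *
rep()
E
```

```text
F [-6.78  1.49  3.97] M [0.413 1.192 0.092] torque [np.float64(-0.41), np.float64(-0.319), np.float64(-0.092)]
pos [0.5408 0.2029 0.033 ] ang 75.52 rad 0.0454 off 0.0161 phi(off14) 77.9 F_tan 6.94 F_rad -0.25
```

Earlier I took the steel edge for the clamping face. The black rubber pad stands proud of it, so the module is already bearing on both jaws. The wheel reads 0.28–0.4 N m, against about 0.19 when running free, so it is clearly stiff. I'm stopping here and backing off.

Emit:
{"fn": "send_rows", "kwargs": {
  "series": [
    {"delta_pos": [0, -0.5, 0], "turn": 0, "jaw": 1},
    {"delta_pos": [0, -0.9, 0], "turn": 0, "jaw": 1},
    {"delta_pos": [0, -0.9, -1], "turn": 0, "jaw": 1},
    {"delta_pos": [0, -0.9, -3], "turn": 0, "jaw": 1},
    {"delta_pos": [0, -0.9, -6], "turn": 0, "jaw": 1},
    {"delta_pos": [0, -0.9, -10], "turn": 0, "jaw": 1},
    {"delta_pos": [0, -2, -12], "turn": 0, "jaw": 1},
    {"delta_pos": [0, -4, -12], "turn": 0, "jaw": 1}
  ]
}}

```text
clock: 21.37
tool_pos: [0.5098, 0.2126, 0.1581]
eef_rot: [0.792, 0.611, 0.006, 0.002]
contact_force: [0.6, 0.9, -0.0]
opening: 0.003
```

```bash
python3 - <<'E'
from st import *
go([.42,.30,.16],50)
E
```

```text
pos [0.5098 0.2126 0.1581] ang 75.31 -> delta [  6.17 -10.9   -0.26] turn 25.3
```

Emit:
{"fn": "send_rows", "kwargs": {
  "series": [
    {"delta_pos": [1.5, -2.5, 0], "turn": 0, "jaw": 1},
    {"delta_pos": [3, -5, 0], "turn": 0, "jaw": 1},
    {"delta_pos": [4.5, -8, 0], "turn": 0, "jaw": 1},
    {"delta_pos": [6, -11, 0], "turn": 0, "jaw": 1},
    {"delta_pos": [6, -11, 0], "turn": 0, "jaw": 1},
    {"delta_pos": [6, -11, 0], "turn": 0, "jaw": 1}
  ]
}}

```text
clock: 21.87
tool_pos: [0.4115, 0.2995, 0.1535]
eef_rot: [0.789, 0.614, 0.001, -0.0]
contact_force: [0.2, 0.0, 0.8]
opening: 0.004
```

```bash
python3 - <<'E'
from st import *
from ov import *
s=r.get_state();print(s["tool_pos"],s["contact_force"],s["moment"])
im=vision.snapshot("top");cv2.imwrite("pics/raw_t13.png",im);cv2.imwrite("pics/t13.png",cv2.resize(im[140:250,140:330],None,fx=4.2,fy=4.2,interpolation=2))
im=vision.snapshot("side");cv2.imwrite("pics/raw_s13.png",im);cv2.imwrite("pics/s13.png",cv2.resize(im[140:260,220:400],None,fx=4.2,fy=4.2,interpolation=2))
E
```

```text
[0.41154017 0.29950946 0.15353388] [0.21050787 0.0274033  0.80700918] [-0.01408472 -0.02216699  0.00344738]
```

View pics/t13.png

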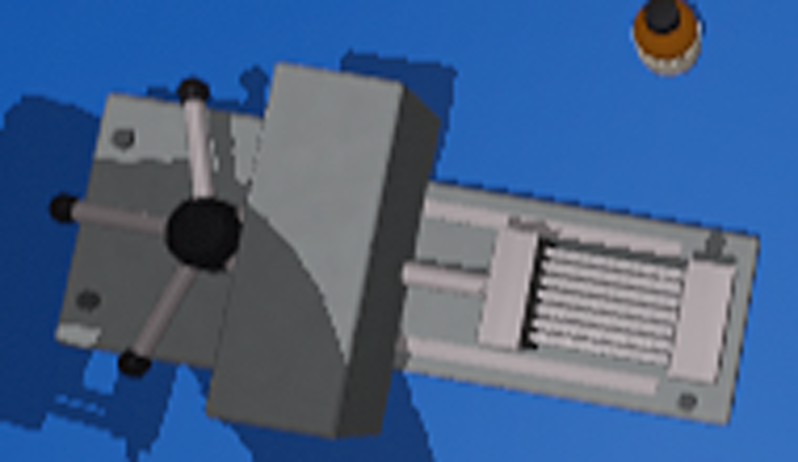

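View pics/s13.png

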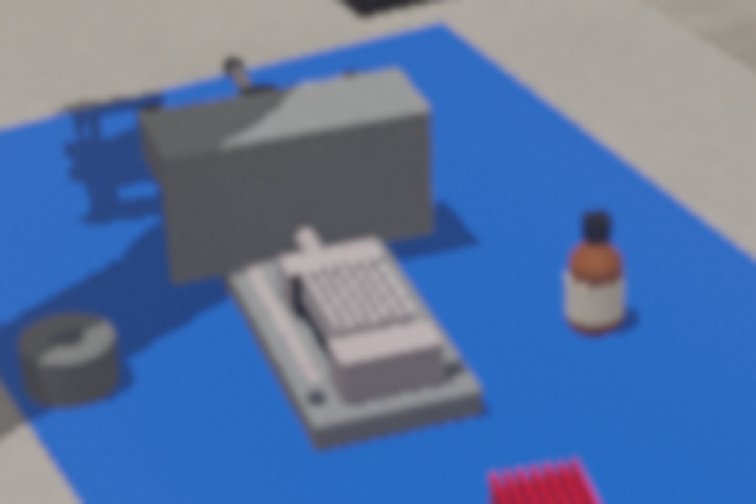

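```bash
python3 - <<'E'
from st import *
from h import *
def ang(L): return [round(float(np.degrees(np.arctan2(*(back("top",u,.078)[:2]-HUB)[::-1]))),1) for u in L]
b=ang([px(140,140,4.2,a) for a in((193,91),(63,209),(133,362))]);a=ang([px(145,145,5.7,a) for a in((306,99),(86,186),(95,417))])
print(a,b)
f=lambda a:px(140,140,4.2,a)
p=[.5285,.0386,-.1436]
def inv(X):
    c,s=np.cos(p[2]),np.sin(p[2]);d=X[:2]-p[:2];return (np.array([c*d[0]+s*d[1],-s*d[0]+c*d[1]])*1e3).round(1)
print([inv(back("top",f(q),.05)) for q in((540,232),(520,348),(688,262),(670,378))])
E
```

```text
[-9.7, 60.1, 129.1] [11.0, 80.8, 150.4]
[array([ 31.3, -33.2]), array([-27.7, -33.9]), array([  28.9, -109.2]), array([ -29.9, -110.3])]
```

```bash
python3 - <<'E'
from plant import r,order
print(order.finish_job()); print(r.get_state()["clock"])
E
```

```text
the job is handed in; nothing more can be done
None
the job is handed in; nothing more can be done
```

I set the silver power module on the bed between the jaws, clamped it by turning the wheel clockwise, and moved the gripper clear. The job was handed in at about 22 s. The wheel took two pushes on successive spokes, about 123° in all, or 25.8 mm of jaw travel.

**Last checks**
- **Clamp:** in the final pictures the module sits straight against the fixed jaw, with the rubber pad on its other end. The jaw edges measure 76 mm apart; taking off about 7 mm for the pad leaves roughly 69 mm around the 70 mm module.
- **Wheel torque:** it read about 0.19 N m turning freely and 0.28 to 0.41 N m at the end. I stopped there, under the 0.48 N m crush limit.
- **Surroundings:** the bottle, spool and the red look-alike showed unmoved in the last crops. The yellow look-alike and the screwdriver were outside those crops, so I did not recheck them at the end.

**What failed or disagreed**
- **Height reading:** the reported TCP height was about 43 mm lower than both cameras showed. My first grasp therefore closed above the module without touching it. I corrected for this, and the later contacts agreed with it.
- **Centring:** I first read the module as about 5 mm off centre, because I took the jaw's steel edge for its clamping face. Allowing for the pad, it was about central.
- **Torque noise:** single torque readings scatter by about 0.03 N m, and the free-turning value came out above the stated 0.12. The final squeeze of about 15 to 20 N is therefore only an estimate, and I did not push the wheel again to confirm it.

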